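# Park the cup of a soil-testing rig at the top of its cam

## Robot

A 7-joint arm with a two-finger parallel gripper is mounted at the origin on the work surface. World frame = base frame: x ahead of the robot, y to its left, z up, the work surface at z = 0. Lengths are in m, angles in rad, forces in N, time in s.
With the tool pointing down it reaches from about 0.4 to 0.85 m from the base axis. Payload 10.4 kg.
Tool frame: the origin (TCP) lies between the finger pads; the fingertips stand 19 mm ahead of it and the grasp point (between the pads) is the TCP (manip.tip_reach is the z of the fingertips in the tool frame, in m); z points along the fingers, y is the direction in which the jaws open and shut (so a half turn about z gives the same grasp; the last joint's range is limited). The gripper opens to 85 mm and grips with 20 to 120 N. Pads are 22 mm wide; open, the fingers measure 114 mm over their backs; the gripper's body (76 mm by 85 mm) begins 54 mm behind the grasp point. The pads swing forward as they close: fully open they stand 13 mm farther back than shut.
Start: joints at [1.291, 0.332, -0.065, 1.46, 0.022, 1.35, -0.088], TCP at [0.159, -0.605, 0.212] pointing down, gripper open.
Joint ranges: [-2.6, 2.6], [-0.5, 2.12], [-1.47, 1.34], [0.16, 2.42], [-1.27, 4.41], [0.06, 2.06], [-2.6, 2.6]. Speed limits (rad/s): [2.22, 2.22, 2.79, 2.79, 3.14, 3.14, 3.14].

## Interface

Orientations are given as a unit quaternion [x, y, z, w].
In Python, from workcell import sensors, cams, manip gives the robot as it stands.
- The arm moves only by the shell command python3 -m jog 'ROWS' [FORCE]. ROWS is JSON, a list of rows, each a list of 3 entries, a list of its own where there are three numbers: the shift along the world's x, y, z in m, then the turn, a rotation vector about the world's x, y, z in rad, then the opening in per cent of the stroke, from 0 (shut) to 100 (fully open). In form: [[[dx, dy, dz], [wx, wy, wz], grip], ...]. A call has 1 to 5 rows; each row shifts and turns the pose as measured when the row begins; what a row does not reach is not made up. A row lasts 1/8 s, in which the tool goes at most 62.5 mm and 10.7 degrees, less where a joint would pass 70% of its speed; a pose out of reach is approached as far as the arm can. A call with a gripper value outside its range is refused whole. The fingers move at their own pace and stop on an object; FORCE is the grip in N (left out, the last holds). Time passes only in rows, so rows that do not move let the fingers close. It gives the time, the measured TCP pose, the force and the opening at its end, in the units of the state.
- sensors.get_obs(): the state, without advancing time (a new reading comes with each control period).
- cams.camera(name): name is "side" or "top"; returns (picture, depth): 480x640x3 uint8, red, green, blue; 480x640 float32, m along the optical axis (not along the pixel's ray), 0 where there is no reading.
- cams.camera_model(name): a dict with "intrinsics" (3x3 intrinsics, pixels), "k1" (the pictures are not rectified: a ray, as slopes to the right and down, at radius r is drawn at 1 + k1 r^2 times it, then the intrinsics apply), "view" (4x4, takes a point from world to camera coordinates). Camera axes: x right, y down, z forward; pixel columns grow to the right and rows downward; lengths in m; the calibration is good to about 2 mm. A picture is of the moment at which its call begins. camera_model takes no time and is no camera call.
- manip.hand_in(): hands the job in, once; it reports no verdict.
The state is a dict: "clock": time; "joint_pos": joint angles; "joint_velocities": joint speeds; "tau": joint torques, N m; "position": TCP position; "ee_rot": TCP orientation; "ft_force": force on the tool from outside, world axes, zero at the start; "torque": the same for the moment, N m; "grip_width": opening from 0.0 (shut) to 1.0 (fully open).
Only numpy, scipy, OpenCV 4.12 (cv2) and the standard library are available. Lean on these libraries where they do the work, as an engineer would, in place of code of your own. Each camera call takes 0.05 s, during which the arm holds its last target.

## Task

Ready the rig for its drop-height check: by the red knob, turn the flywheel clockwise (seen from above) slowly until you feel the resistance climb to its peak and then fall away, and stop just past the top of the cam, without going so far that the cup drops. Let go of the wheel so that it stays parked there, then swing the yellow lock lever fully over, away from the robot's side of the rig, and leave the things lying around as they are.

Things in the scene. Friction and masses are not known exactly. Their poses are not given: they have to be found in the camera images.
- wheel_axis (a point): centre of the steel flywheel's top face, on its upright axis, 141 mm above the table. The wheel is 190 mm across, 16 mm thick, and lies flat on top of the blue gear housing (170 x 160 mm). It is clamped on its shaft at an unknown angle and drives the cam through a dog with an unknown free play of up to 0.9 rad, so no pose tells where the cam's top is
- knob_mid (a point): middle of the upright red plastic knob on the flywheel: 24 mm across, 46 mm tall, its foot 4 mm above the rim, its middle 27 mm above the wheel's top face, 80 mm from the wheel's axis. It spins freely on its own pin, so a grip on it need not turn as the wheel turns. It has to travel 1.6 to 2.4 rad round the axis
- wheel: the flywheel with its knob; origin on the axis, in its underside. Slow push needed at the knob: 1 N or less in the free play, then on picking up the cam about 3 to 5 N, growing to a peak of about 12 to 15 N some 0.8 rad farther, then falling. At the cam's top, 1.57 rad after pick-up, it is about 35 to 40 percent of the peak, and 0.1 rad past the top 10 to 25 percent
- cup: the brass cup, 94 mm across, hinged beside the housing over the black block; origin on its hinge. The cam lifts it about 10 mm. Up to 0.3 rad past the top friction holds cam and cup; farther on the cam runs ahead by itself and the cup drops, which spoils the job. Let go of well before the top, cam and wheel spin back fast, which spoils it too
- timing (a joint): brass timing pin, 10 mm across, on the housing's top under the wheel's edge; its rise in m: 0 with the cam at rest, 0.00157 at the cam's very top (1 mm per rad of cam). It moves too little for its reading to set the wheel by
- lock (a joint): yellow lock lever on a small grey block beside the housing: 0 as found (leaning towards the robot's side of the rig), 1.0 rad fully over to the other side. It stays where it is left
- lock_tip (a point): centre of the yellow ball (26 mm) at the tip of the lock lever, 70 mm from the lever's pivot, which lies 67 mm above the table, 175 mm from the wheel's axis; the lever swings in an upright plane from 0.5 rad before upright to 0.5 rad past it; it takes under 2 N at the ball
- rig: the fixed rig on its plywood board, 270 x 510 mm. Origin on the table under the flywheel's axis; x points away from the robot's side of the rig, the way the lever swings; y points from the wheel to the lever, whose pivot is at x +20, y +175 mm; its grey block reaches 70 mm above the table; the cup is at y -190 mm
- gauge: loose steel gauge block, 50 x 20 x 10 mm, lying on the board behind the lever; to be left alone
- tin_a: small open aluminium tin, 64 mm across, 40 mm tall; to be left alone
- tin_b: small open aluminium tin, 64 mm across, 40 mm tall; to be left alone
- dish: terracotta mixing dish, 130 mm across, 50 mm tall; to be left alone
- spatula: spatula lying on the table; to be left alone
- brush: brush lying on the table; to be left alone
- bottle: white bottle, 66 mm across, 170 mm tall; to be left alone

How it is judged:
On the way:
1. the cam is parked just past its top, at rest, with the lever not yet swung (value of joint timing between 0.00152 and 0.00188 m and angular speed of wheel below 0.06 rad/s and contact force between the fingers and wheel below 0.5 N and value of joint lock below 0.3 rad), for 0.3 s.
At the end, for the whole second after the job is handed in: the cam stands between 0.05 rad before and 0.32 rad past its top (timing 0.00152 to 0.00188 m), the wheel is at rest (under 0.06 rad/s), and the lock lever is over by more than 0.85 rad (value of joint timing between 0.00152 and 0.00188 m and angular speed of wheel below 0.06 rad/s and value of joint lock above 0.85 rad); the robot touches nothing.
It fails at once if the cam is turned so far past its top that the cup drops (timing above 0.00215 m) (value of joint timing above 0.00215 m).
It fails at once if the wheel turns fast (over 2.5 rad/s), driven or spinning back after being let go before the top (angular speed of wheel above 2.5 rad/s).
It fails at once if a bystander is moved by more than 20 mm (distance of any of gauge, tin_a, tin_b, dish, spatula, brush, bottle from where it was at the start of the episode above 0.02 m).
It also fails if it takes over 72 s, if anything falls off the work surface, if the arm or the gripper's body presses on something with over 40 N, if the wrist force passes 120 N, or if a joint passes its speed limit or range.

## Working session

There is one attempt and no reset: what is moved stays moved. The work goes in short steps, Python scripts to look and compute and a shell command to move; the robot and the scene stay as the last step left them, time stands still between calls to the robot, and variables do not carry over. Pictures are saved under pics/ and viewed, and the job is handed in when it is done.

```bash
mkdir -p pics; ls; python3 - <<'E'
from workcell import sensors,cams,manip
import cv2,numpy as np
print(sensors.get_obs(), manip.tip_reach)
for n in("side","top"):
    p,d=cams.camera(n); cv2.imwrite(f"pics/{n}0.png",p[:,:,::-1]); np.save(f"{n}0.npy",d); np.save(f"{n}0p.npy",p)
    print(cams.camera_model(n))
E
```

```text
pics
{'clock': 0.0, 'joint_pos': array([ 1.2913824 ,  0.33288214, -0.06470223,  1.46094729,  0.02154708,
        1.34991547, -0.0884953 ]), 'joint_velocities': array([-0.00109195, -0.00034388, -0.00056931, -0.00095861,  0.00135312,
        0.00157347, -0.00201203]), 'tau': array([ 4.82711730e-04, -6.25452805e+01,  4.92941123e-02, -3.91599476e+01,
        1.61906413e-02,  1.00878283e-02,  2.61393450e-05]), 'position': array([ 0.15865708, -0.60409882,  0.21110669]), 'ee_rot': array([ 9.91765841e-01,  1.28062425e-01, -1.01511386e-04, -7.22793494e-04]), 'ft_force': array([-0.62594707, -0.56143695,  0.1129082 ]), 'torque': array([0.04068439, 0.02834493, 0.02710075]), 'grip_width': 1.0023044025792773} 0.019
{'intrinsics': array([[484.48180701,   0.        , 324.06853574],
       [  0.        , 484.48180701, 241.10729484],
       [  0.        ,   0.        ,   1.        ]]), 'k1': -0.11245219962370678, 'view': array([[-0.82640571, -0.56305814, -0.00437349,  0.35685871],
       [-0.4224126 ,  0.62507735, -0.65638853,  0.28715488],
       [ 0.37231867, -0.54059582, -0.75441034,  1.13516169],
       [ 0.        ,  0.        ,  0.        ,  1.        ]])}
{'intrinsics': array([[501.33576893,   0.        , 309.52124026],
       [  0.        , 501.33576893, 242.82899896],
       [  0.        ,   0.        ,   1.        ]]), 'k1': 0.049896259965769206, 'view': array([[-0.01065578, -0.99974784, -0.01976659, -0.00533921],
       [-0.98206646,  0.01418439, -0.18800073,  0.46246513],
       [ 0.1882337 ,  0.01740881, -0.98196996,  1.3739007 ],
       [ 0.        ,  0.        ,  0.        ,  1.        ]])}
```

View pics/side0.png

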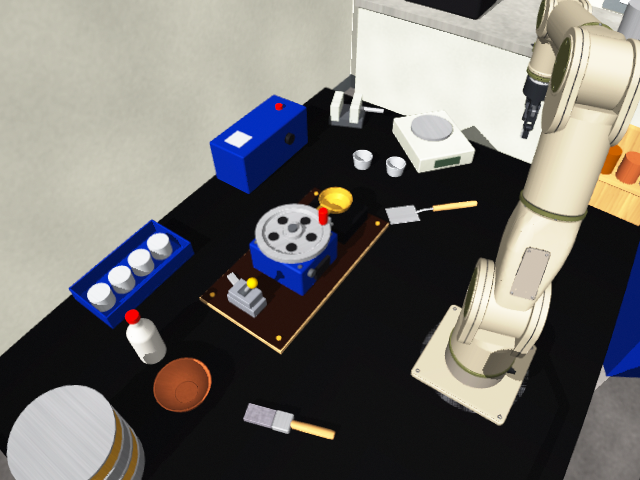

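View pics/top0.png

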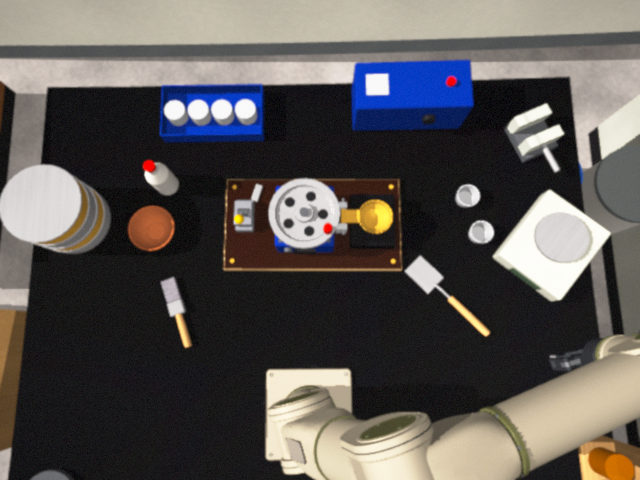

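The top view shows the wheel at about (306,212), the red knob at (328,228), the yellow ball at (238,219) and the cup at (376,216). The gauge is at (257,192). In the side view the knob is at (323,215) and the ball at (252,284).

```bash
cat > h.py <<'E'
import numpy as np,cv2
from workcell import sensors,cams,manip
def ray(n,px):
    m=cams.camera_model(n);K=m["intrinsics"];V=m["view"]
    q=cv2.undistortPoints(np.array(px,float).reshape(-1,1,2),K,np.array([m["k1"],0,0,0.])).reshape(-1,2)
    d=np.c_[q,np.ones(len(q))]@V[:3,:3]; c=-V[:3,:3].T@V[:3,3]; return c,d
def atz(n,px,z):
    c,d=ray(n,px); return c+d*((z-c[2])/d[:,2])[:,None]
def proj(n,P):
    m=cams.camera_model(n);V=m["view"]
    return cv2.projectPoints(np.array(P,float).reshape(-1,3),cv2.Rodrigues(V[:3,:3])[0],V[:3,3],m["intrinsics"],np.array([m["k1"],0,0,0.]))[0].reshape(-1,2)
def tri(pxs):
    A=np.zeros((3,3));b=np.zeros(3)
    for n,p in pxs.items():
        c,d=ray(n,[p]);d=d[0]/np.linalg.norm(d[0]);M=np.eye(3)-np.outer(d,d);A+=M;b+=M@c
    return np.linalg.solve(A,b)
def blob(p,kind,box):
    h=cv2.cvtColor(p,cv2.COLOR_RGB2HSV);u0,v0,u1,v1=box
    H,S,V=[h[...,i].astype(int) for i in range(3)]
    m=((H<6)|(H>174)) if kind=="red" else ((H>24)&(H<34))
    m=m&(S>150)&(V>90);k=np.zeros_like(m);k[v0:v1,u0:u1]=1;m&=k
    v,u=np.nonzero(m);return (u.mean(),v.mean()),len(u),(u.min(),u.max(),v.min(),v.max())
def obs():
    o=sensors.get_obs();print(round(o["clock"],3),o["position"].round(4),o["ee_rot"].round(4),o["ft_force"].round(2),round(o["grip_width"],3))
E
python3 - <<'E'
from h import *
P={n:np.load(n+"0p.npy") for n in("side","top")};D={n:np.load(n+"0.npy") for n in P}
kt=blob(P["top"],"red",(310,210,345,245));ks=blob(P["side"],"red",(305,200,340,232))
print(kt,ks,tri({"top":kt[0],"side":ks[0]}))
yt=blob(P["top"],"y",(225,205,250,232));ys=blob(P["side"],"y",(240,270,265,295))
print(yt,ys,tri({"top":yt[0],"side":ys[0]}))
# wheel: depth cloud z 0.13-0.15
m=cams.camera_model("top");V=m["view"]
for n,(u0,v0,u1,v1) in {"top":(262,170,345,255),"side":(245,195,345,275)}.items():
    uu,vv=np.meshgrid(np.arange(u0,u1),np.arange(v0,v1));px=np.c_[uu.ravel(),vv.ravel()]
    c,d=ray(n,px);X=c+d*D[n][px[:,1],px[:,0]][:,None]
    s=X[(X[:,2]>.132)&(X[:,2]<.15)];hull=cv2.convexHull(s[:,:2].astype(np.float32));print(n,len(s),np.median(s[:,2]),cv2.minEnclosingCircle(hull), cv2.fitEllipse(hull))
c=atz("top",[(225,180),(400,180),(403,269),(223,269)],.018);print(c)
E
```

```text
((np.float64(327.40909090909093), np.float64(228.1060606060606)), 66, (np.int64(324), np.int64(331), np.int64(223), np.int64(233))) ((np.float64(322.8235294117647), np.float64(215.76470588235293)), 136, (np.int64(319), np.int64(327), np.int64(208), np.int64(224))) [ 0.47583068 -0.06005997  0.17105533]
((np.float64(237.30769230769232), np.float64(218.53846153846155)), 39, (np.int64(234), np.int64(240), np.int64(215), np.int64(222))) ((np.float64(250.82258064516128), np.float64(282.7741935483871)), 62, (np.int64(247), np.int64(255), np.int64(279), np.int64(287))) [0.51553991 0.18068942 0.12879131]
top 3584 0.13991145070587396 ((0.5264295339584351, 0.0016334004467353225), 0.09523075819015503) ((0.5261272192001343, 0.001451919786632061), (0.1881880760192871, 0.1892234832048416), 92.84027862548828)
side 3308 0.13985613218554543 ((0.5239916443824768, 0.006122439168393612), 0.09724269062280655) ((0.5234906673431396, 0.005194296129047871), (0.1882404237985611, 0.1930389702320099), 56.24024200439453)
[[ 0.65992294  0.23707239  0.018     ]
 [ 0.65109039 -0.27807694  0.018     ]
 [ 0.38791509 -0.27500706  0.018     ]
 [ 0.39475502  0.237355    0.018     ]]
```

```bash
python3 -m jog '[[[0,0,0.06],[0,0,0],100],[[0.015,0.03,0.04],[0,0,0],60],[[0.028,0.048,0],[0,0,0],60],[[0.028,0.048,0],[0,0,0],60],[[0.028,0.048,0],[0,0,0],60]]' 50; python3 -m jog '[[[0.028,0.048,0],[0,0,0],60],[[0.028,0.048,0],[0,0,0],60],[[0.028,0.048,0],[0,0,0],60],[[0.028,0.048,0],[0,0,0],60],[[0.028,0.048,0],[0,0,0],60]]'
```

```text
clock: 0.72
position: [0.2564, -0.4264, 0.3103]
ee_rot: [0.992, 0.125, -0.001, -0.003]
ft_force: [1.6, -1.1, -0.2]
grip_width: 0.599
clock: 1.35
position: [0.3989, -0.1773, 0.3094]
ee_rot: [0.992, 0.124, -0.002, -0.003]
ft_force: [0.9, -0.7, -0.2]
grip_width: 0.601
```

```bash
python3 -m jog '[[[0.028,0.042,0],[0,0,0],60],[[0.028,0.042,0],[0,0,0],60],[[0.021,0.033,-0.02],[0,0,0],60],[[0,0,-0.02],[0,0,0],60],[[0,0,0],[0,0,0],60]]'; python3 - <<'E'
from h import *
for n in("side","top"):
    p,d=cams.camera(n); cv2.imwrite(f"pics/{n}1.png",cv2.resize(p[130:330,220:420,::-1],None,fx=3,fy=3,interpolation=2))
    print(n,proj(n,sensors.get_obs()["position"]))
obs()
E
```

```text
clock: 1.98
position: [0.4783, -0.0511, 0.2679]
ee_rot: [0.992, 0.128, -0.002, -0.003]
ft_force: [-0.3, 0.2, 1.1]
grip_width: 0.601
side [[319.27288209 188.63495958]]
top [[324.40753132 217.96098354]]
2.075 [ 0.4791 -0.0514  0.2696] [ 9.918e-01  1.277e-01 -5.000e-04 -3.000e-03] [-0.26 -0.1   0.76] 0.6
```

View pics/side1.png

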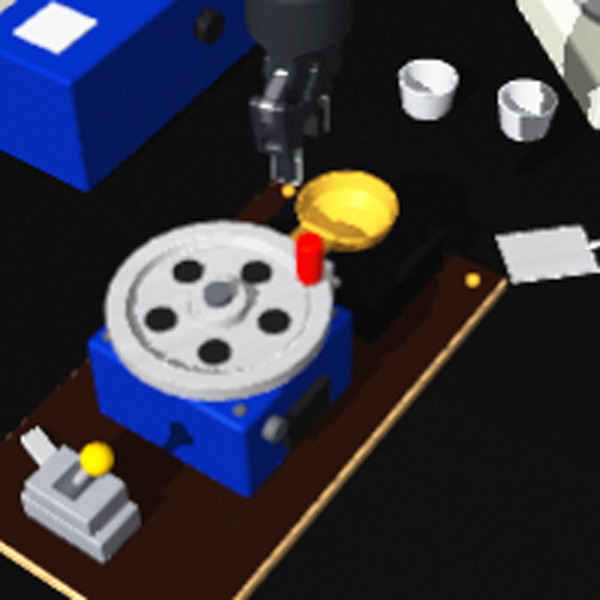

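View pics/top1.png

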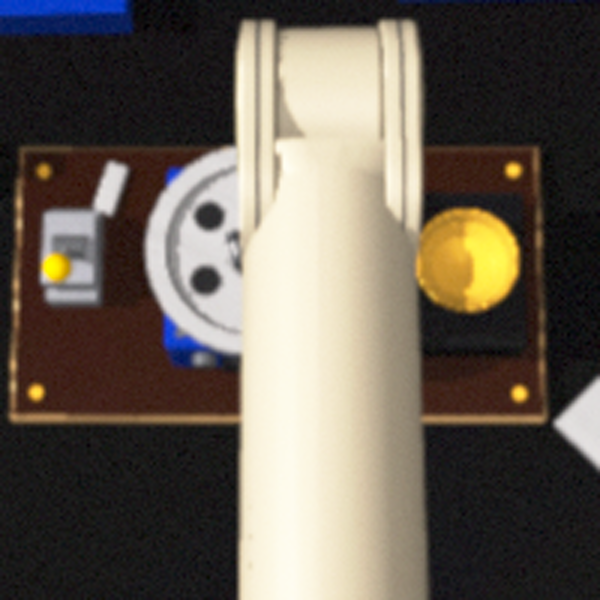

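The side view shows the gripper above the knob and clear of it. The top view is hidden by the arm. Next I centre the gripper and go down in stages.

```bash
python3 -m jog '[[[-0.003,-0.009,0],[0,0,0],60],[[0,0,0],[0,0,0],60],[[0,0,-0.02],[0,0,0],60],[[0,0,0],[0,0,0],60]]'; python3 - <<'E'
from h import *
obs()
E
```

```text
clock: 2.58
position: [0.4763, -0.0633, 0.2518]
ee_rot: [0.992, 0.126, 0.001, -0.002]
ft_force: [0.7, -0.1, 0.9]
grip_width: 0.599
2.575 [ 0.4763 -0.0633  0.2518] [ 0.9921  0.1257  0.0011 -0.0019] [ 0.73 -0.07  0.85] 0.599
```

```bash
python3 -m jog '[[[0,0.002,-0.02],[0,0,0],60],[[0,0,-0.02],[0,0,0],60],[[0,0,-0.02],[0,0,0],60],[[0,0,0],[0,0,0],60]]'; python3 - <<'E'
from h import *
for n in("side",):
    p,d=cams.camera(n); cv2.imwrite(f"pics/{n}2.png",cv2.resize(p[150:270,250:390,::-1],None,fx=5,fy=5,interpolation=2))
    print(n,proj(n,sensors.get_obs()["position"]))
obs()
E
```

```text
clock: 3.08
position: [0.478, -0.0621, 0.1946]
ee_rot: [0.992, 0.125, 0.003, -0.001]
ft_force: [-0.2, 0.2, -0.0]
grip_width: 0.598
side [[322.21326097 207.88099248]]
3.125 [ 0.4787 -0.0621  0.1956] [ 9.922e-01  1.248e-01  4.200e-03 -7.000e-04] [ 0.56 -0.15  0.89] 0.599
```

View pics/side2.png

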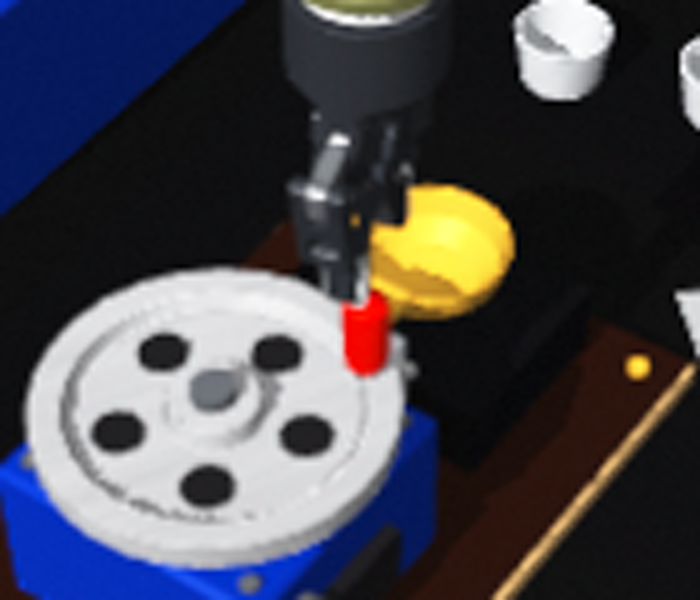

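The near finger (about (319,207)) sits just on the +y side of the knob, whose top is at (323,210). The alignment looks right, so I go down and close.

```bash
python3 -m jog '[[[-0.0025,0.0015,-0.012],[0,0,0],60],[[0,0,-0.012],[0,0,0],60],[[0,0,0],[0,0,0],25],[[0,0,0],[0,0,0],10],[[0,0,0],[0,0,0],10]]' 60; python3 - <<'E'
from h import *
for n in("side",):
    p,d=cams.camera(n); cv2.imwrite(f"pics/{n}3.png",cv2.resize(p[150:270,250:390,::-1],None,fx=5,fy=5,interpolation=2))
obs()
E
```

```text
clock: 3.75
position: [0.4777, -0.0602, 0.1728]
ee_rot: [0.992, 0.125, 0.006, -0.0]
ft_force: [2.0, 1.3, 1.7]
grip_width: 0.19
3.8 [ 0.4776 -0.0602  0.1727] [ 9.921e-01  1.250e-01  6.100e-03 -2.000e-04] [ 1.18  1.24 -0.8 ] 0.194
```

View pics/side3.png

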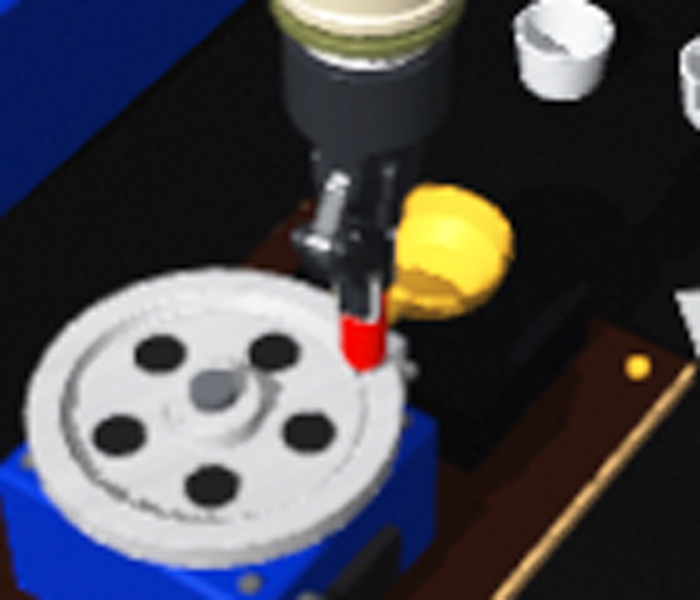

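```bash
python3 -m jog '[[[0,0,0],[0,0,0],10],[[0,0,0],[0,0,0],10]]' ; python3 - <<'E'
from h import *
obs()
C=np.array([.526,.002]);v=sensors.get_obs()["position"][:2]-C;print(np.hypot(*v),np.degrees(np.arctan2(v[1],v[0])))
E
```

```text
clock: 4.05
position: [0.4778, -0.06, 0.173]
ee_rot: [0.992, 0.125, 0.006, -0.0]
ft_force: [0.8, 1.2, 0.5]
grip_width: 0.186
4.05 [ 0.4778 -0.06    0.173 ] [ 9.921e-01  1.251e-01  6.300e-03 -3.000e-04] [0.76 1.19 0.49] 0.186
0.07858727930200385 -127.85484758223006
```

```bash
cat > n.py <<'E'
from h import *
import sys,json
step=float(sys.argv[1])/1000;N=int(sys.argv[2]) if len(sys.argv)>2 else 5
C=np.array([.526,.002]);R=.0795
o=sensors.get_obs();p=o["position"];v=p[:2]-C;f=np.arctan2(v[1],v[0])
t=np.array([np.sin(f),-np.cos(f)]);n=np.array([np.cos(f),np.sin(f)]);F=o["ft_force"]
turned=(np.radians(-127.85)-f)%(2*np.pi)
if turned>6:turned-=2*np.pi
print("clk",round(o["clock"],2),"r %.4f"%np.hypot(*v),"turned %.3f"%turned,"Tang %.1f rad %.1f z %.1f"%(-F[:2]@t,F[:2]@n,F[2]),"z %.4f"%p[2],"g %.3f"%o["grip_width"])
L=open("log.txt","a");L.write(f"{o['clock']:.2f} {turned:.3f} {-F[:2]@t:.1f}\n")
a=f-np.arange(N+1)*step/R
P=C+R*np.c_[np.cos(a),np.sin(a)];P[0]=p[:2]
print(np.diff(P,axis=0).round(4).tolist(),"rot",o["ee_rot"].round(3))
E
python3 n.py 3
```

```text
clk 4.05 r 0.0786 turned 0.000 Tang -0.1 rad -1.4 z 0.5 z 0.1730 g 0.186
[[-0.0029, 0.0012], [-0.0023, 0.002], [-0.0022, 0.0021], [-0.0021, 0.0021], [-0.002, 0.0022]] rot [ 0.992  0.125  0.006 -0.   ]
```

```bash
python3 -m jog '[[[-0.0025,0.0016,0],[0,0,0],10],[[-0.0023,0.002,0],[0,0,0],10],[[-0.0022,0.0021,0],[0,0,0],10],[[-0.0021,0.0021,0],[0,0,0],10],[[-0.002,0.0022,0],[0,0,0],10]]' >/dev/null; python3 n.py 3
```

```text
clk 4.67 r 0.0790 turned 0.199 Tang -0.5 rad -1.3 z -1.0 z 0.1730 g 0.188
[[-0.0023, 0.002], [-0.0018, 0.0024], [-0.0017, 0.0024], [-0.0016, 0.0025], [-0.0015, 0.0026]] rot [ 0.992  0.125  0.007 -0.   ]
```

```bash
python3 -m jog '[[[-0.002,0.0022,0],[0,0,0],10],[[-0.0018,0.0024,0],[0,0,0],10],[[-0.0017,0.0024,0],[0,0,0],10],[[-0.0016,0.0025,0],[0,0,0],10],[[-0.0015,0.0026,0],[0,0,0],10]]' >/dev/null; python3 n.py 3; python3 - <<'E'
from h import *
p,d=cams.camera("side"); cv2.imwrite("pics/side4.png",cv2.resize(p[150:270,250:390,::-1],None,fx=5,fy=5,interpolation=2))
E
```

```text
clk 5.3 r 0.0791 turned 0.379 Tang 5.2 rad -3.0 z -2.0 z 0.1734 g 0.185
[[-0.0018, 0.0024], [-0.0014, 0.0027], [-0.0013, 0.0027], [-0.0012, 0.0028], [-0.0011, 0.0028]] rot [0.992 0.124 0.008 0.001]
```

View pics/side4.png

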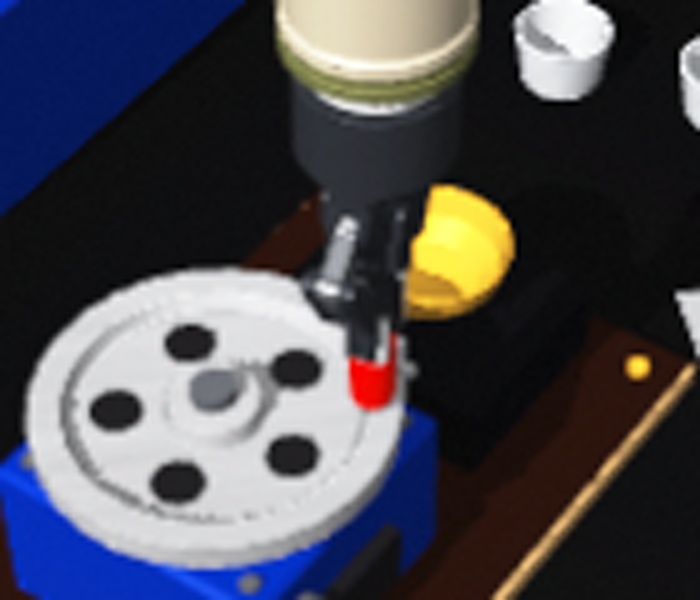

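The wheel is following the hand, with the knob now near (324,226). The cam seems to have been picked up at about 0.3 rad. I continue slowly.

```bash
python3 -m jog '[[[-0.0016,0.0024,0],[0,0,0],10],[[-0.0014,0.0027,0],[0,0,0],10],[[-0.0013,0.0027,0],[0,0,0],10]]' >/dev/null; python3 n.py 3 6
```

```text
clk 5.72 r 0.0792 turned 0.452 Tang 7.0 rad -3.3 z -1.9 z 0.1742 g 0.178
[[-0.0015, 0.0026], [-0.0012, 0.0028], [-0.0011, 0.0028], [-0.001, 0.0028], [-0.0009, 0.0029], [-0.0007, 0.0029]] rot [0.992 0.123 0.01  0.003]
```

```bash
cat >> n.py <<'E'
from scipy.spatial.transform import Rotation as Ro
z=Ro.from_quat(o["ee_rot"]).as_matrix()[:,2]
print("corrective rotvec",np.cross(z,[0,0,-1]).round(3))
E
python3 -m jog '[[[-0.0015,0.0026,0],[0,0,0],10],[[-0.0012,0.0028,0],[0,0,0],10],[[-0.0011,0.0028,0],[0,0,0],10]]' >/dev/null; python3 n.py 3 6
```

```text
clk 6.1 r 0.0792 turned 0.517 Tang 6.9 rad -3.7 z -3.6 z 0.1744 g 0.177
[[-0.0014, 0.0027], [-0.001, 0.0028], [-0.0009, 0.0029], [-0.0008, 0.0029], [-0.0007, 0.0029], [-0.0006, 0.0029]] rot [0.993 0.121 0.012 0.006]
corrective rotvec [0.008 0.025 0.   ]
```

```bash
python3 -m jog '[[[-0.0016,0.0035,-0.0005],[0.004,0.01,0],10],[[-0.0014,0.0037,-0.0005],[0.004,0.01,0],10],[[-0.0012,0.0038,-0.0005],[0.004,0.01,0],10]]' >/dev/null; python3 n.py 4 6
```

```text
clk 6.47 r 0.0800 turned 0.594 Tang 9.3 rad 0.3 z 2.3 z 0.1739 g 0.172
[[-0.0007, 0.004], [-0.001, 0.0039], [-0.0008, 0.0039], [-0.0006, 0.004], [-0.0004, 0.004], [-0.0002, 0.004]] rot [ 0.993  0.119 -0.001  0.002]
corrective rotvec [ 0.003 -0.001  0.   ]
```

```bash
python3 -m jog '[[[-0.0008,0.004,0],[0.002,0,0],10],[[-0.001,0.0039,0],[0.002,0.004,0],10],[[-0.0008,0.0039,0],[0.002,0.004,0],10]]' 90 >/dev/null; python3 n.py 4 6;  python3 - <<'E'
from h import *
p,d=cams.camera("side"); cv2.imwrite("pics/side5.png",cv2.resize(p[150:270,250:390,::-1],None,fx=5,fy=5,interpolation=2))
E
```

```text
clk 6.85 r 0.0787 turned 0.721 Tang 2.8 rad 0.3 z 2.4 z 0.1763 g 0.100
[[-0.0014, 0.0038], [-0.0005, 0.004], [-0.0003, 0.004], [-0.0001, 0.004], [0.0001, 0.004], [0.0003, 0.004]] rot [ 0.993  0.117 -0.003 -0.   ]
corrective rotvec [ 0.    -0.006  0.   ]
```

View pics/side5.png

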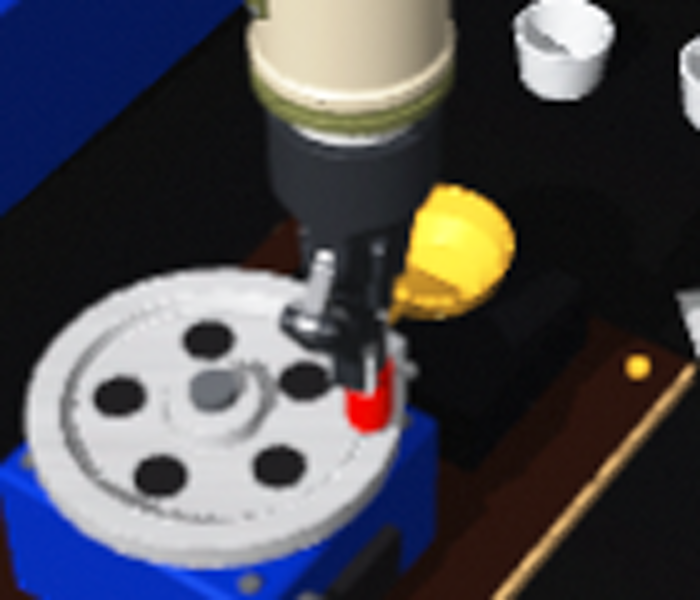

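```bash
python3 - <<'E'
from h import *
obs()
im=cv2.imread("pics/side5.png")
C=np.array([.526,.002])
p0=np.load("side0p.npy")
def knob(phi,r=.08):
    c=C+r*np.array([np.cos(phi),np.sin(phi)]);a=np.linspace(0,2*np.pi,24)
    return np.r_[np.c_[c[0]+.012*np.cos(a),c[1]+.012*np.sin(a),0*a+.145],np.c_[c[0]+.012*np.cos(a),c[1]+.012*np.sin(a),0*a+.191]],c
# check initial
a=p0[150:270,250:390,::-1];a=cv2.resize(a,None,fx=5,fy=5,interpolation=2)
for img,phi0,col,nm in((a,-128,(0,255,0),"k0"),(im,-128-30,(0,255,0),"k5a")):
  for dp,cc in((0,(0,255,0)),(-5,(255,255,0)),(-10,(255,0,255))):
    P,c=knob(np.radians(phi0+dp));q=(proj("side",P)-[250,150])*5+2
    for h in (q[:24],q[24:]): cv2.polylines(img,[h.astype(int)],True,cc,1)
  o=sensors.get_obs()["position"]
  cv2.imwrite(f"pics/{nm}.png",img[100:550,150:600])
print((proj("side",[o])-[250,150])*5)
E
```

```text
6.9 [ 0.4486 -0.0123  0.1762] [ 9.931e-01  1.174e-01 -3.300e-03 -5.000e-04] [-0.65 -1.51  5.71] 0.097
[[354.50261616 402.68873319]]
```

View pics/k0.png

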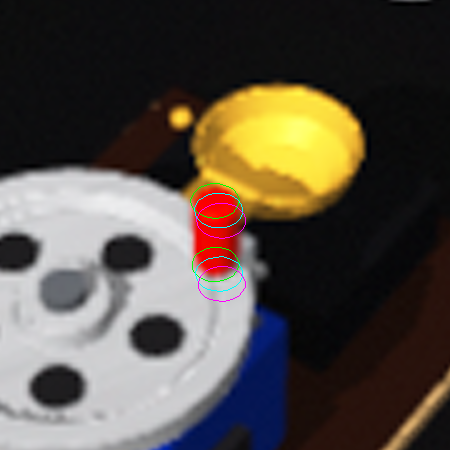

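View pics/k5a.png

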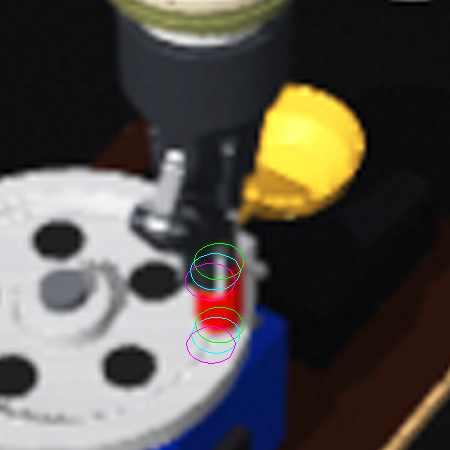

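```bash
python3 - <<'E'
from h import *
p,d=cams.camera("side"); cv2.imwrite("pics/side6.png",cv2.resize(p[200:250,290:350,::-1],None,fx=10,fy=10,interpolation=2))
q,d=cams.camera("top"); cv2.imwrite("pics/top6.png",cv2.resize(q[150:290,230:400,::-1],None,fx=4,fy=4,interpolation=2))
np.save("s6.npy",p)
obs()
E
```

```text
7.0 [ 0.4484 -0.0126  0.1759] [ 9.931e-01  1.175e-01 -3.500e-03 -5.000e-04] [-1.81 -0.89  5.18] 0.101
```

View pics/side6.png

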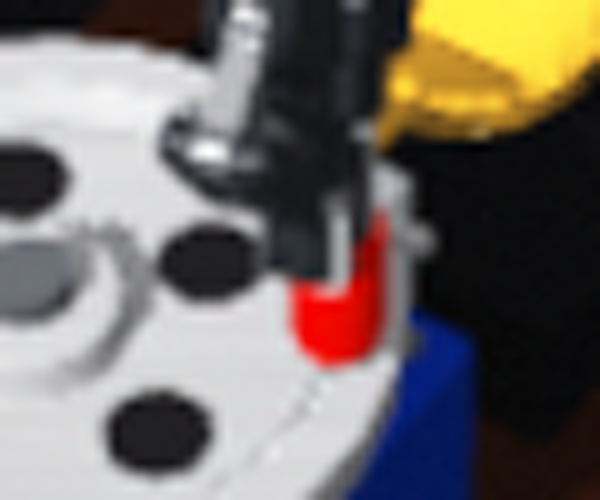

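View pics/top6.png

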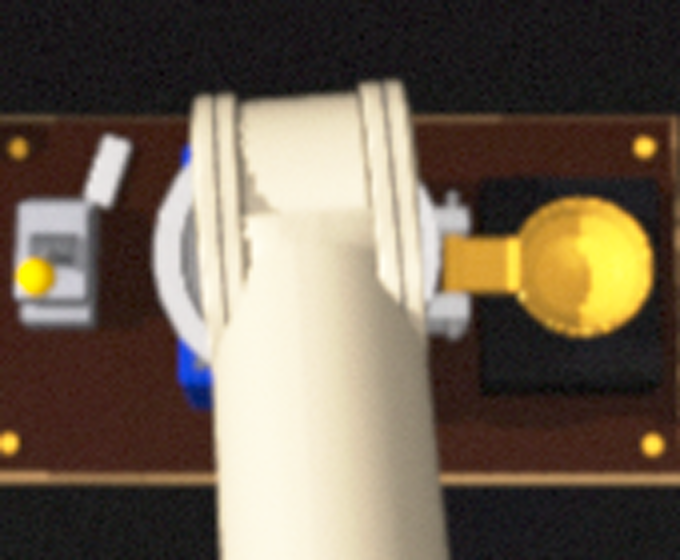

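The wheel lags the hand by about 12°. The fingers give along the jaw direction, and that is now the tangent. So I ease the wheel back to zero load under control, then re-grip with the jaws radial and turn the tool along with the wheel.

```bash
python3 -m jog '[[[0.0003,-0.003,0],[0,0,0],10],[[0.0006,-0.003,0],[0,0,0],10],[[0.0008,-0.003,0],[0,0,0],10],[[0.001,-0.0028,0],[0,0,0],10]]' >/dev/null; python3 n.py -3 6;python3 - <<'E'
from h import *
p,d=cams.camera("side"); cv2.imwrite("pics/side7.png",cv2.resize(p[150:270,250:390,::-1],None,fx=5,fy=5,interpolation=2))
print(sensors.get_obs()["joint_pos"].round(3))
E
```

```text
clk 7.5 r 0.0789 turned 0.575 Tang -0.8 rad -1.1 z 3.1 z 0.1758 g 0.099
[[0.0005, -0.003], [0.0011, -0.0028], [0.0013, -0.0027], [0.0014, -0.0027], [0.0015, -0.0026], [0.0016, -0.0026]] rot [ 0.993  0.118 -0.003 -0.001]
corrective rotvec [-0.002 -0.007 -0.   ]
[ 0.684  0.02  -0.726  1.906  0.012  1.227 -1.38 ]
```

View pics/side7.png

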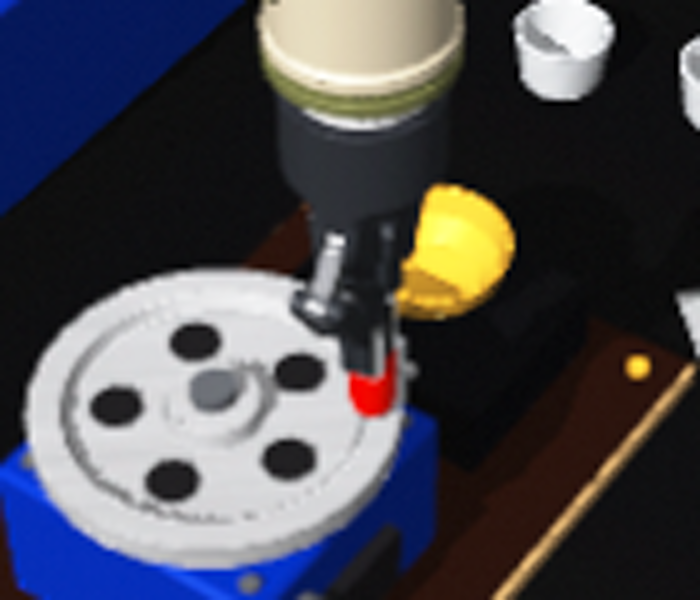

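```bash
python3 -m jog '[[[0.0008,-0.0029,0],[0,0,0],10],[[0.0011,-0.0028,0],[0,0,0],10],[[0.0013,-0.0027,0],[0,0,0],10],[[0.0014,-0.0027,0],[0,0,0],10],[[0.0015,-0.0026,0],[0,0,0],10]]' >/dev/null; python3 n.py -3 6
```

```text
clk 8.18 r 0.0792 turned 0.370 Tang -0.8 rad -1.8 z 3.3 z 0.1757 g 0.098
[[0.0013, -0.0027], [0.0017, -0.0025], [0.0018, -0.0024], [0.0019, -0.0023], [0.002, -0.0023], [0.002, -0.0022]] rot [ 0.993  0.118 -0.003 -0.001]
corrective rotvec [-0.002 -0.007 -0.   ]
```

```bash
python3 -m jog '[[[0.0013,-0.0027,0],[0,0,0],10],[[0.0014,-0.0027,0],[0,0,0],10],[[0,0,0],[0,0,0],10]]' >/dev/null; python3 n.py -3 6;python3 - <<'E'
from h import *
p,d=cams.camera("side"); cv2.imwrite("pics/side8.png",cv2.resize(p[150:270,250:390,::-1],None,fx=5,fy=5,interpolation=2))
E
```

```text
clk 8.55 r 0.0801 turned 0.286 Tang -0.3 rad -1.2 z 2.7 z 0.1757 g 0.096
[[0.0023, -0.002], [0.0019, -0.0023], [0.002, -0.0023], [0.0021, -0.0022], [0.0021, -0.0021], [0.0022, -0.002]] rot [ 0.993  0.118 -0.003 -0.001]
corrective rotvec [-0.002 -0.007 -0.   ]
```

View pics/side8.png

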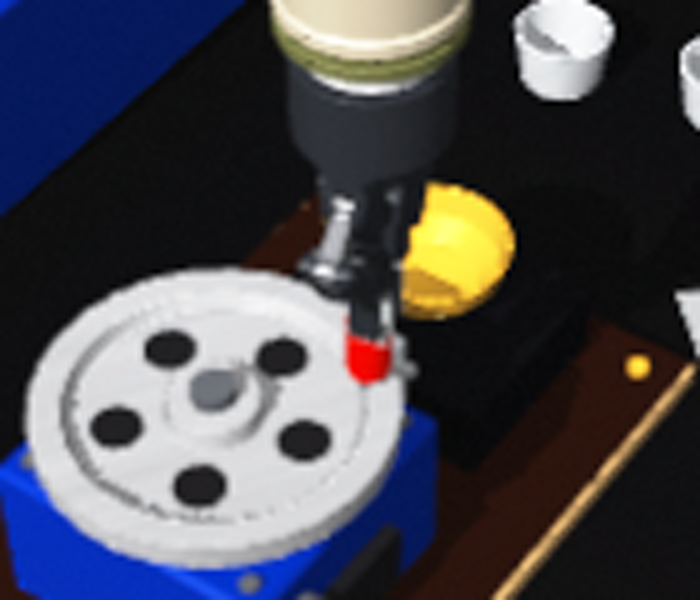

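The load is zero and the knob is back near (323,222). Release, rise, and turn the tool 60° clockwise.

```bash
python3 -m jog '[[[0,0,0],[0,0,0],60],[[0,0,0],[0,0,0],60],[[0,0,0.025],[0,0,0],60],[[0,0,0.03],[0,0,0],60],[[0,0,0.0],[0,0,-0.17],60]]' >/dev/null;python3 -m jog '[[[0,0,0.0],[0,0,-0.18],60],[[0,0,0.0],[0,0,-0.18],60],[[0,0,0.0],[0,0,-0.18],60],[[0,0,0.0],[0,0,-0.18],60],[[0,0,0.0],[0,0,-0.17],60]]'; python3 n.py 3 6;python3 - <<'E'
from h import *
p,d=cams.camera("side"); cv2.imwrite("pics/side9.png",cv2.resize(p[150:270,250:390,::-1],None,fx=5,fy=5,interpolation=2))
k=blob(p,"red",(305,200,340,245));print(k)
C=np.array([.526,.002])
for a in range(-165,-124,5):
    a=np.radians(a);print(np.degrees(a).round(),proj("side",[*(C+.08*np.array([np.cos(a),np.sin(a)])),.168]).round(1))
from scipy.spatial.transform import Rotation as Ro
y=Ro.from_quat(sensors.get_obs()["ee_rot"]).as_matrix()[:,1];print(np.degrees(np.arctan2(y[1],y[0])),sensors.get_obs()["joint_pos"].round(2))
E
```

```text
clock: 9.85
position: [0.456, -0.0465, 0.2284]
ee_rot: [0.909, -0.416, -0.007, -0.004]
ft_force: [0.2, -0.2, 0.6]
grip_width: 0.599
clk 9.85 r 0.0852 turned 0.304 Tang 0.3 rad -0.1 z 0.6 z 0.2284 g 0.599
[[0.003, 0.0057], [-0.0016, 0.0026], [-0.0015, 0.0026], [-0.0014, 0.0027], [-0.0013, 0.0027], [-0.0012, 0.0028]] rot [ 0.909 -0.416 -0.007 -0.004]
corrective rotvec [-0.012 -0.009 -0.   ]
((np.float64(322.8805970149254), np.float64(215.88805970149255)), 134, (np.int64(319), np.int64(327), np.int64(208), np.int64(224)))
-165.0 [[322.4 231.2]]
-160.0 [[323.2 229.1]]
-155.0 [[323.8 227.1]]
-150.0 [[324.1 225. ]]
-145.0 [[324.2 223. ]]
-140.0 [[324.  220.9]]
-135.0 [[323.6 218.9]]
-130.0 [[323. 217.]]
-125.0 [[322.1 215.1]]
-139.6974813059415 [ 0.72 -0.   -0.69  1.81 -0.02  1.34 -2.41]
```

View pics/side9.png

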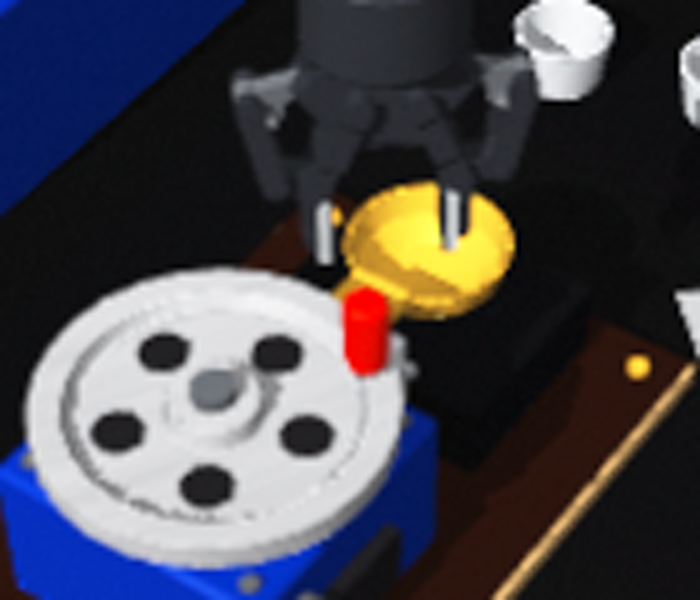

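The knob is back at its starting angle, about -128°. q7 went the wrong way and is near its limit, so I turn the tool by the other half turn to leave room for following the wheel.

```bash
python3 -m jog '[[[0,0,0.02],[0,0,0.185],60],[[0,0,0],[0,0,0.185],60],[[0,0,0],[0,0,0.185],60],[[0,0,0],[0,0,0.185],60],[[0,0,0],[0,0,0.185],60]]' >/dev/null;python3 -m jog '[[[0,0,0],[0,0,0.185],60],[[0,0,0],[0,0,0.185],60],[[0,0,0],[0,0,0.185],60],[[0,0,0],[0,0,0.185],60],[[0,0,0],[0,0,0.185],60]]' >/dev/null;python3 -m jog '[[[0,0,0],[0,0,0.185],60],[[0,0,0],[0,0,0.185],60],[[0,0,0],[0,0,0.185],60],[[0,0,0],[0,0,0.185],60],[[0,0,0],[0,0,0.185],60]]' >/dev/null; cat > y.py <<'E'
from h import *
from scipy.spatial.transform import Rotation as Ro
o=sensors.get_obs();R=Ro.from_quat(o["ee_rot"]).as_matrix();y=R[:,1];print("jaw deg %.1f"%np.degrees(np.arctan2(y[1],y[0])),"q",o["joint_pos"].round(2),"corr",np.cross(R[:,2],[0,0,-1]).round(3));obs()
E
python3 y.py
```

```text
jaw deg 21.8 q [ 0.68 -0.05 -0.66  1.82 -0.    1.36  0.4 ] corr [0.026 0.004 0.   ]
11.775 [ 0.4497 -0.0495  0.2434] [ 0.5604  0.8281 -0.0097  0.0088] [0.29 0.6  0.66] 0.6
```

```bash
python3 -m jog '[[[0.013,-0.005,0],[0.01,0,0.18],60],[[0.013,-0.006,0],[0.01,0,0.18],60],[[0,0,0],[0,0,0.18],60],[[0,0,0],[0,0,0],60]]' >/dev/null; python3 y.py
```

```text
jaw deg 54.1 q [ 0.68  0.02 -0.65  1.76  0.02  1.35  0.97] corr [0.002 0.006 0.   ]
12.275 [ 0.4749 -0.0615  0.242 ] [ 3.085e-01  9.512e-01 -2.000e-04  3.400e-03] [0.09 0.62 0.81] 0.599
```

```bash
python3 -m jog '[[[0,0,-0.02],[0,0,0],60],[[0,0,-0.015],[0,0,0],60],[[0,0,0],[0,0,0],60]]' >/dev/null; python3 y.py; python3 - <<'E'
from h import *
p,d=cams.camera("side"); cv2.imwrite("pics/side10.png",cv2.resize(p[150:270,250:390,::-1],None,fx=5,fy=5,interpolation=2))
E
```

```text
jaw deg 53.6 q [ 0.68  0.05 -0.65  1.82  0.03  1.28  0.95] corr [0.003 0.006 0.   ]
12.65 [ 0.4743 -0.0617  0.2057] [ 3.119e-01  9.501e-01 -6.000e-04  3.200e-03] [ 0.71  0.11 -0.05] 0.599
```

View pics/side10.png

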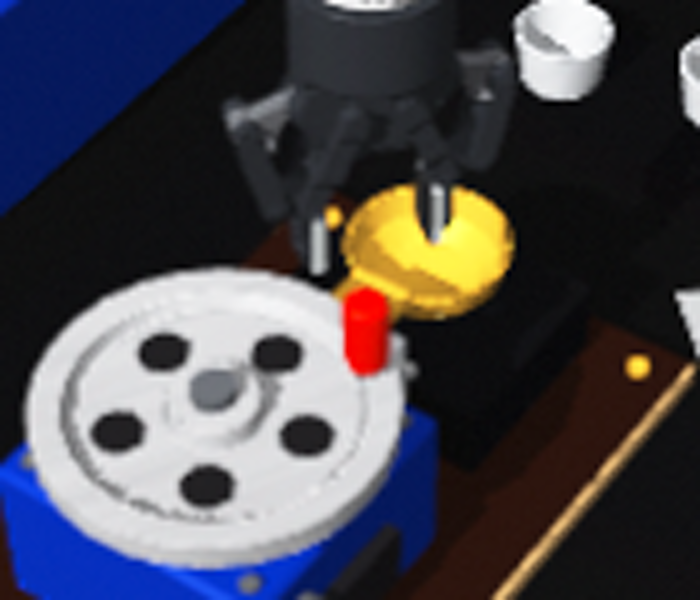

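```bash
python3 - <<'E'
from h import *
for P in ([.4743,-.0617,.187],[.4743,-.0617,.197],[.476,-.0605,.191],[.476,-.0605,.168]): print(P,((proj("side",P)-[250,150])*5+2).round(0))
p,d=cams.camera("side")
# finger tips depth points: bright pads at full px
for (u,v) in ((250+318//5,150+262//5),(250+437//5,150+230//5),(250+366//5,150+300//5)):
    z=d[v,u];c,dd=ray("side",[(u,v)]);print((u,v),(c+dd[0]*z).round(4))
E
```

```text
[0.4743, -0.0617, 0.187] [[370. 308.]]
[0.4743, -0.0617, 0.197] [[370. 293.]]
[0.476, -0.0605, 0.191] [[366. 302.]]
[0.476, -0.0605, 0.168] [[366. 334.]]
(313, 202) [ 0.4838 -0.0313  0.2382]
(337, 196) [ 0.4475 -0.0802  0.2386]
(323, 210) [ 0.4738 -0.0585  0.194 ]
```

```bash
python3 - <<'E'
from h import *
for z in (.15,.155,.16,.165,.17,.175,.18): print(z,((proj("side",[.4745,-.0465,z])-[250,150])*5+2).round(0))
for z in (.19,.2,.21,.22,.23,.24): print(z,((proj("side",[[.4743+.0255*.59+s,-.0617+.0255*.8,z] for s in (0,)]+[[.4743-.0255*.59,-.0617-.0255*.8,z]])-[250,150])*5+2).round(0).tolist())
E
```

```text
0.15 [[353. 377.]]
0.155 [[353. 370.]]
0.16 [[353. 363.]]
0.165 [[353. 356.]]
0.17 [[353. 349.]]
0.175 [[353. 343.]]
0.18 [[352. 336.]]
0.19 [[322.0, 316.0], [418.0, 291.0]]
0.2 [[321.0, 301.0], [418.0, 277.0]]
0.21 [[321.0, 287.0], [418.0, 263.0]]
0.22 [[320.0, 272.0], [419.0, 248.0]]
0.23 [[320.0, 258.0], [419.0, 233.0]]
0.24 [[319.0, 243.0], [419.0, 218.0]]
```

```bash
python3 - <<'E'
import cv2
a=cv2.imread("pics/side3.png");cv2.imwrite("pics/side3z.png",a[200:400,250:450].repeat(3,0).repeat(3,1))
E
```

```text
(no output)
```

View pics/side3z.png

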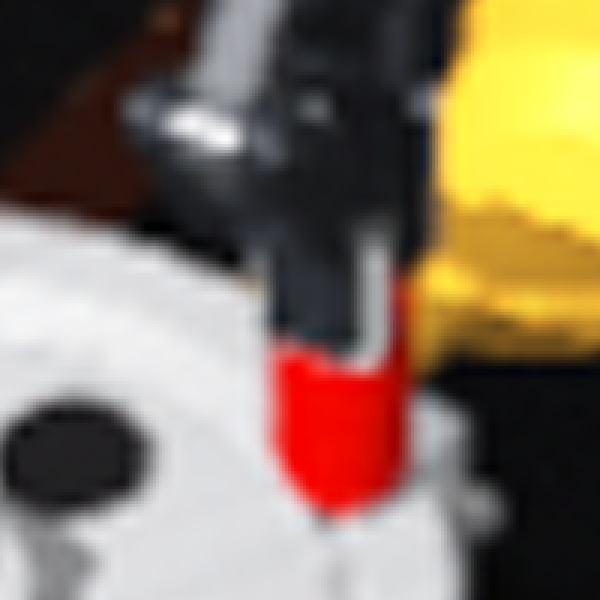

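```bash
python3 - <<'E'
from h import *
p,d=cams.camera("side")
uu,vv=np.meshgrid(np.arange(290,360),np.arange(140,225));px=np.c_[uu.ravel(),vv.ravel()]
c,dd=ray("side",px);X=c+dd*d[px[:,1],px[:,0]][:,None]
t=sensors.get_obs()["position"];print(t)
s=(np.hypot(*(X[:,:2]-t[:2]).T)<.065)&(X[:,2]>.2)
for a in np.arange(.2,.3,.005):
    k=s&(X[:,2]>=a)&(X[:,2]<a+.005);print(a.round(3),k.sum(),X[k].mean(0).round(3) if k.any() else "", px[k].mean(0).round(0) if k.any() else "")
E
```

```text
[ 0.47528443 -0.06172208  0.20717945]
0.2 0  
0.205 0  
0.21 0  
0.215 0  
0.22 0  
0.225 3 [ 0.459 -0.085  0.23 ] [334. 196.]
0.23 7 [ 0.465 -0.061  0.232] [326. 200.]
0.235 17 [ 0.464 -0.065  0.238] [328. 197.]
0.24 25 [ 0.466 -0.06   0.242] [326. 197.]
0.245 22 [ 0.471 -0.055  0.247] [323. 196.]
0.25 24 [ 0.468 -0.059  0.252] [325. 194.]
0.255 27 [ 0.47  -0.054  0.257] [323. 193.]
0.26 22 [ 0.464 -0.066  0.262] [328. 190.]
0.265 23 [ 0.467 -0.06   0.267] [326. 189.]
0.27 21 [ 0.465 -0.06   0.273] [326. 187.]
0.275 45 [ 0.467 -0.054  0.278] [324. 187.]
0.28 88 [ 0.469 -0.059  0.283] [325. 184.]
0.285 53 [ 0.463 -0.067  0.287] [328. 182.]
0.29 38 [ 0.469 -0.059  0.293] [324. 181.]
0.295 71 [ 0.473 -0.049  0.298] [320. 181.]
```

Depth shows the fingertips about 23 mm above the reported TCP height, where the spec puts them 19 mm below. So the first grip held only the top edge of the knob. I go lower, trusting the depth and contact readings.

```bash
cat > tip.py <<'E'
from h import *
p,d=cams.camera("side")
t=sensors.get_obs()["position"]
c0=proj("side",[t[0],t[1],t[2]+.03])[0].astype(int)
uu,vv=np.meshgrid(np.arange(c0[0]-40,c0[0]+40),np.arange(c0[1]-50,c0[1]+40));px=np.c_[uu.ravel(),vv.ravel()]
c,dd=ray("side",px);X=c+dd*d[px[:,1],px[:,0]][:,None]
C=p[px[:,1],px[:,0]].astype(int);dark=(C.max(1)-C.min(1)<60)
s=(np.hypot(*(X[:,:2]-t[:2]).T)<.065)&(X[:,2]>.148)&dark
z=np.sort(X[s][:,2]);print("lowest z",z[:12].round(4));obs()
import sys
cv2.imwrite(f"pics/{sys.argv[1]}.png",cv2.resize(p[150:270,250:390,::-1],None,fx=5,fy=5,interpolation=2))
E
python3 -m jog '[[[0.001,0.001,-0.02],[0,0,0],60],[[0,0,-0.02],[0,0,0],60],[[0,0,0],[0,0,0],60]]' >/dev/null; python3 tip.py side11
```

```text
lowest z [0.1481 0.1481 0.1482 0.1483 0.1484 0.1484 0.1484 0.1484 0.1485 0.1485
 0.1485 0.1485]
13.225 [ 0.4784 -0.0609  0.1696] [ 3.121e-01  9.500e-01 -3.000e-04  7.100e-03] [ 0.41 -0.61  0.2 ] 0.597
```

View pics/side11.png

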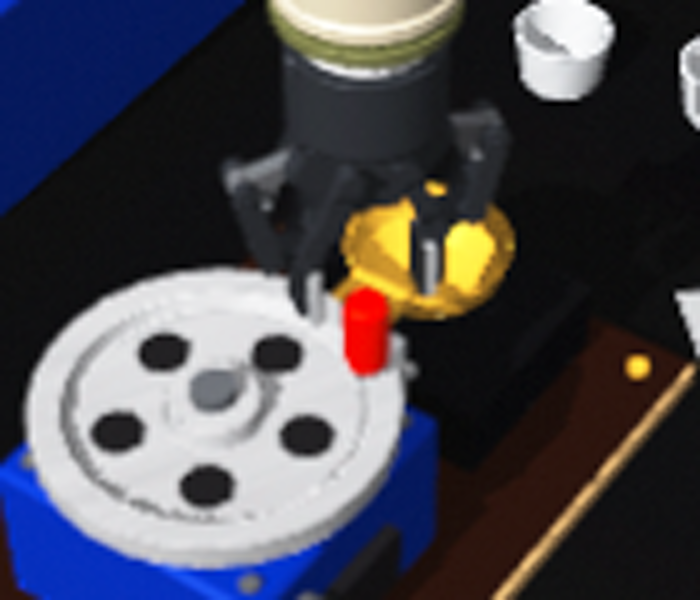

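```bash
python3 -m jog '[[[-0.0012,0,-0.015],[0,0,0],60],[[-0.001,0,-0.014],[0,0,0],60],[[0,0,-0.004],[0,0,0],60],[[0,0,0],[0,0,0],60]]' >/dev/null; python3 tip.py side12
```

```text
lowest z [0.148  0.1481 0.1481 0.1481 0.1481 0.1481 0.1483 0.1484 0.1486 0.1488
 0.1489 0.1489]
13.775 [ 0.4769 -0.0611  0.1362] [ 3.123e-01  9.500e-01 -3.000e-04  8.300e-03] [ 0.04  0.46 -0.75] 0.598
```

View pics/side12.png

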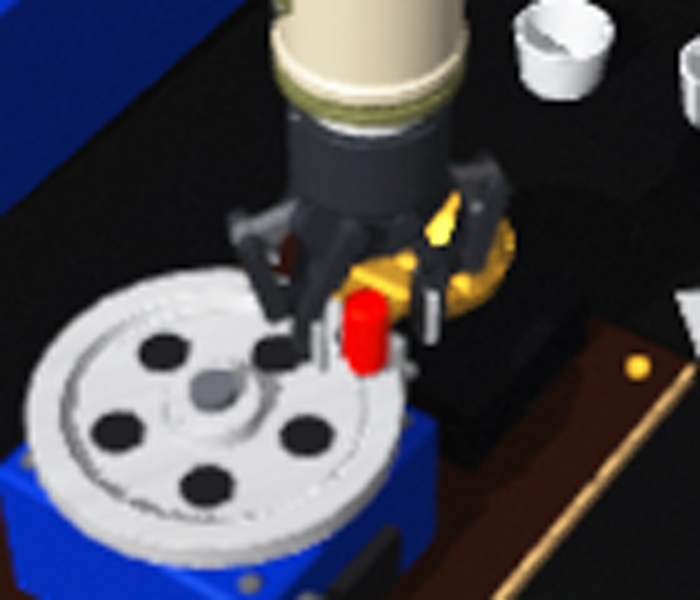

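The tips now straddle the knob at about mid height, near crop (322,365) and (430,340). I close.

```bash
python3 -m jog '[[[0,0,-0.003],[0,0,0],40],[[0,0,0],[0,0,0],20],[[0,0,0],[0,0,0],10],[[0,0,0],[0,0,0],10]]' 80; python3 tip.py side13
```

```text
clock: 14.28
position: [0.4779, -0.0599, 0.1336]
ee_rot: [0.312, 0.95, 0.001, 0.009]
ft_force: [0.7, 1.0, -0.8]
grip_width: 0.264
lowest z [0.148  0.1481 0.1482 0.1482 0.1483 0.1483 0.1484 0.1484 0.1484 0.1484
 0.1484 0.1485]
14.325 [ 0.4779 -0.0599  0.1336] [3.117e-01 9.501e-01 6.000e-04 9.200e-03] [ 0.77  0.33 -1.35] 0.262
```

View pics/side13.png

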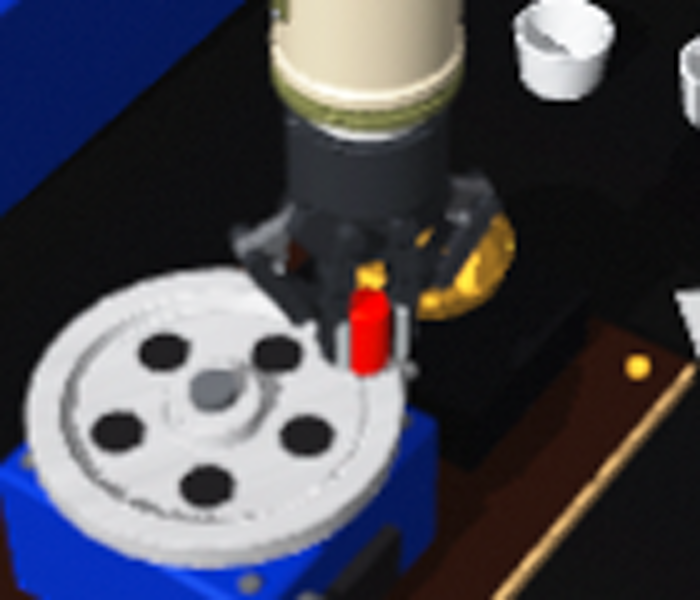

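Solid grip: reading 0.262, about 22 mm, with the pads on both sides of the knob. Now I turn the wheel and rotate the tool with it.

```bash
cat >> n.py <<'E'
y=Ro.from_quat(o["ee_rot"]).as_matrix()[:,1];j=np.degrees(np.arctan2(y[1],y[0]))
print("jaw-phi deg %.1f"%((j-np.degrees(f)+90)%180-90))
E
python3 n.py 3 5
```

```text
clk 14.32 r 0.0784 turned -0.000 Tang 0.4 rad -0.7 z -1.4 z 0.1336 g 0.262
[[-0.003, 0.001], [-0.0023, 0.002], [-0.0022, 0.0021], [-0.0021, 0.0021], [-0.002, 0.0022]] rot [0.312 0.95  0.001 0.009]
corrective rotvec [0.005 0.018 0.   ]
jaw-phi deg 1.5
```

```bash
python3 -m jog '[[[-0.0024,0.0018,0],[0,0,-0.038],10],[[-0.0023,0.002,0],[0,0,-0.038],10],[[-0.0022,0.0021,0],[0,0,-0.038],10],[[-0.0021,0.0021,0],[0,0,-0.038],10],[[-0.002,0.0022,0],[0,0,-0.038],10]]' >/dev/null; python3 n.py 3
```

```text
clk 14.95 r 0.0787 turned 0.188 Tang 0.8 rad -2.3 z -2.0 z 0.1336 g 0.260
[[-0.0025, 0.0018], [-0.0019, 0.0024], [-0.0018, 0.0024], [-0.0017, 0.0025], [-0.0016, 0.0026]] rot [ 0.403  0.915 -0.     0.01 ]
corrective rotvec [0.008 0.017 0.   ]
jaw-phi deg 1.1
```

```bash
python3 -m jog '[[[-0.0021,0.0022,0],[0.002,0.004,-0.038],10],[[-0.0019,0.0024,0],[0.002,0.004,-0.038],10],[[-0.0018,0.0024,0],[0.002,0.004,-0.038],10]]' >/dev/null; python3 n.py 3
```

```text
clk 15.32 r 0.0789 turned 0.301 Tang 0.6 rad -1.5 z -1.5 z 0.1338 g 0.261
[[-0.0022, 0.0021], [-0.0016, 0.0026], [-0.0015, 0.0026], [-0.0014, 0.0027], [-0.0013, 0.0027]] rot [ 0.457  0.89  -0.001  0.003]
corrective rotvec [0.004 0.006 0.   ]
jaw-phi deg 0.7
```

```bash
python3 -m jog '[[[-0.0018,0.0024,0],[0.001,0.001,-0.038],10],[[-0.0016,0.0026,0],[0.001,0.001,-0.038],10],[[-0.0015,0.0026,0],[0.001,0.001,-0.038],10]]' >/dev/null; python3 n.py 3
```

```text
clk 15.7 r 0.0791 turned 0.409 Tang 0.7 rad -0.7 z -2.1 z 0.1339 g 0.262
[[-0.0017, 0.0025], [-0.0013, 0.0027], [-0.0012, 0.0028], [-0.0011, 0.0028], [-0.001, 0.0028]] rot [ 0.509  0.861 -0.     0.002]
corrective rotvec [0.002 0.003 0.   ]
jaw-phi deg 0.1
```

```bash
python3 -m jog '[[[-0.0015,0.0026,0],[0.001,0.001,-0.037],10],[[-0.0013,0.0027,0],[0.001,0.001,-0.037],10],[[-0.0012,0.0028,0],[0.001,0.001,-0.037],10]]' >/dev/null; python3 n.py 3
```

```text
clk 16.07 r 0.0793 turned 0.512 Tang 4.6 rad -1.4 z -1.2 z 0.1340 g 0.258
[[-0.0013, 0.0027], [-0.001, 0.0028], [-0.0009, 0.0029], [-0.0008, 0.0029], [-0.0007, 0.0029]] rot [ 0.558  0.83  -0.     0.001]
corrective rotvec [0.001 0.001 0.   ]
jaw-phi deg -0.6
```

```bash
python3 -m jog '[[[-0.0012,0.0027,0],[0.001,0.001,-0.036],10],[[-0.001,0.0028,0],[0.001,0.001,-0.036],10],[[-0.0009,0.0029,0],[0.001,0.001,-0.036],10]]' >/dev/null; python3 n.py 3
```

```text
clk 16.45 r 0.0796 turned 0.543 Tang 9.7 rad -2.0 z -6.4 z 0.1343 g 0.266
[[-0.001, 0.0028], [-0.0009, 0.0029], [-0.0008, 0.0029], [-0.0007, 0.0029], [-0.0006, 0.0029]] rot [ 0.605  0.796 -0.001  0.003]
corrective rotvec [0.005 0.003 0.   ]
jaw-phi deg -5.5
```

```bash
python3 -m jog '[[[-0.0014,0.0042,0],[0.002,0.001,-0.015],10],[[-0.0013,0.0042,0],[0.002,0.001,-0.015],10]]' >/dev/null; python3 n.py 4
```

```text
clk 16.7 r 0.0797 turned 0.589 Tang 10.4 rad -3.3 z -7.4 z 0.1343 g 0.262
[[-0.001, 0.0039], [-0.001, 0.0039], [-0.0008, 0.0039], [-0.0006, 0.004], [-0.0004, 0.004]] rot [ 0.619  0.785 -0.001  0.004]
corrective rotvec [0.007 0.005 0.   ]
jaw-phi deg -4.8
```

```bash
python3 -m jog '[[[-0.0011,0.0042,0],[0.004,0.003,-0.025],10],[[-0.001,0.0042,0],[0.004,0.003,-0.025],10],[[-0.0008,0.0042,0],[0.004,0.003,-0.025],10]]' >/dev/null; python3 n.py 4
```

```text
clk 17.07 r 0.0798 turned 0.646 Tang 10.6 rad -0.6 z -4.8 z 0.1343 g 0.262
[[-0.0006, 0.004], [-0.0008, 0.0039], [-0.0006, 0.004], [-0.0004, 0.004], [-0.0002, 0.004]] rot [ 0.651  0.759 -0.002  0.001]
corrective rotvec [ 0.005 -0.001  0.   ]
jaw-phi deg -6.4
```

```bash
python3 tip.py side14
```

```text
lowest z [0.1481 0.1481 0.1482 0.1482 0.1482 0.1482 0.1482 0.1482 0.1482 0.1483
 0.1485 0.1485]
17.125 [ 0.4489 -0.0187  0.1343] [ 0.6518  0.7583 -0.0022  0.0011] [ 3.55 -8.76 -4.21] 0.258
```

View pics/side14.png

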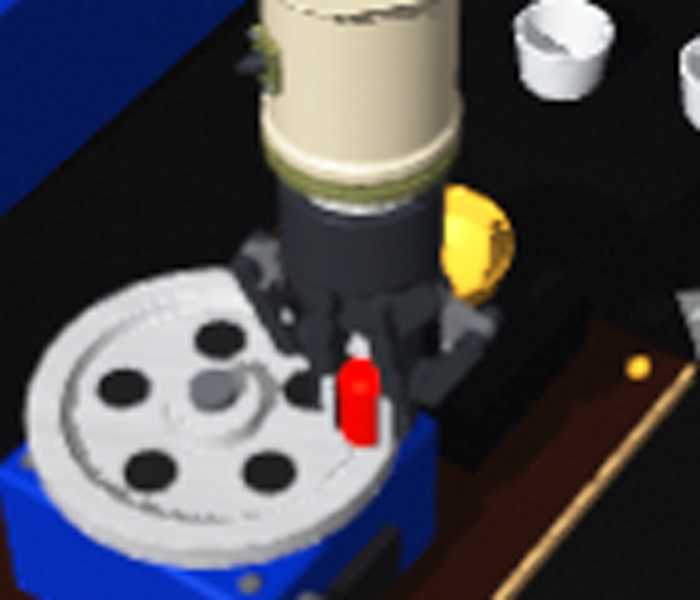

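```bash
python3 -m jog '[[[-0.0012,0.0055,0],[0.003,0,-0.025],10],[[-0.001,0.0055,0],[0.003,0,-0.025],10],[[-0.0008,0.0055,0],[0.003,0,-0.025],10]]' 110 >/dev/null; python3 n.py 5.5
```

```text
clk 17.5 r 0.0801 turned 0.736 Tang 11.6 rad -1.6 z -4.0 z 0.1343 g 0.259
[[-0.0001, 0.0056], [-0.0004, 0.0055], [-0.0, 0.0055], [0.0004, 0.0055], [0.0008, 0.0054]] rot [ 0.684  0.73  -0.002  0.003]
corrective rotvec [0.007 0.002 0.   ]
jaw-phi deg -6.2
```

```bash
python3 -m jog '[[[-0.0004,0.0056,0],[0.004,0,-0.035],10],[[-0.0001,0.0056,0],[0.004,0,-0.035],10],[[0.0001,0.0056,0],[0.004,0,-0.035],10]]' >/dev/null; python3 n.py 5.5
```

```text
clk 17.88 r 0.0804 turned 0.812 Tang 12.3 rad 1.9 z 1.3 z 0.1340 g 0.259
[[0.0006, 0.0056], [0.0, 0.0055], [0.0004, 0.0055], [0.0008, 0.0054], [0.0012, 0.0054]] rot [ 0.725  0.688 -0.003  0.003]
corrective rotvec [0.008 0.    0.   ]
jaw-phi deg -8.6
```

```bash
python3 -m jog '[[[0.0004,0.0056,0],[0.005,0,-0.01],10],[[0.0003,0.0056,0],[0.005,0,-0.01],10],[[0.0005,0.0055,0],[0.004,0,-0.02],10]]' >/dev/null; python3 n.py 5.5
```

```text
clk 18.25 r 0.0806 turned 0.876 Tang 13.0 rad 3.4 z 3.1 z 0.1340 g 0.253
[[0.0011, 0.0055], [0.0004, 0.0055], [0.0008, 0.0054], [0.0011, 0.0054], [0.0015, 0.0053]] rot [ 0.743  0.67  -0.004  0.002]
corrective rotvec [ 0.008 -0.004  0.   ]
jaw-phi deg -7.8
```

```bash
python3 -m jog '[[[0.0012,0.006,0],[0.005,-0.002,-0.015],10],[[0.0012,0.006,0],[0.005,-0.002,-0.02],10],[[0.0014,0.006,0],[0.004,0,-0.025],10]]' >/dev/null; python3 n.py 6;python3 tip.py side15
```

```text
clk 18.62 r 0.0807 turned 0.951 Tang 12.9 rad 7.6 z 8.6 z 0.1339 g 0.254
[[0.0016, 0.0059], [0.0009, 0.0059], [0.0014, 0.0058], [0.0018, 0.0057], [0.0022, 0.0056]] rot [ 0.766  0.643 -0.006  0.001]
corrective rotvec [ 0.009 -0.009  0.   ]
jaw-phi deg -7.7
lowest z [0.1482 0.1482 0.1482 0.1482 0.1483 0.1483 0.1485 0.1485 0.1485 0.1487
 0.1487 0.1488]
18.675 [0.4454 0.0057 0.134 ] [ 7.666e-01  6.421e-01 -6.500e-03  6.000e-04] [ -9.05 -12.29   8.4 ] 0.254
```

View pics/side15.png

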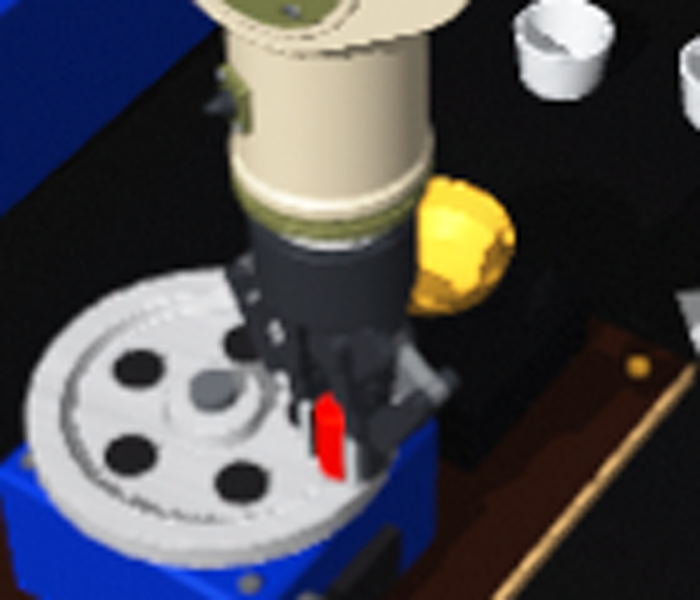

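```bash
python3 -m jog '[[[0.0004,0.006,0.0005],[0.004,-0.004,-0.02],10],[[0.0004,0.006,0.0005],[0.004,-0.004,-0.025],10],[[0.0006,0.006,0.0005],[0.004,-0.002,-0.025],10]]' >/dev/null; python3 n.py 6
```

```text
clk 19.05 r 0.0811 turned 1.024 Tang 13.7 rad -5.0 z -6.6 z 0.1344 g 0.252
[[0.0024, 0.0058], [0.0014, 0.0058], [0.0018, 0.0057], [0.0022, 0.0056], [0.0026, 0.0054]] rot [ 0.792  0.61  -0.005  0.004]
corrective rotvec [ 0.012 -0.003  0.   ]
jaw-phi deg -8.3
```

```bash
python3 -m jog '[[[0.0016,0.0059,0.0002],[0.006,-0.002,-0.02],10],[[0.0016,0.0059,0.0002],[0.006,-0.002,-0.025],10],[[0.0018,0.0058,0.0002],[0.005,-0.002,-0.025],10]]' >/dev/null; python3 n.py 6
```

```text
clk 19.43 r 0.0813 turned 1.093 Tang 13.9 rad 4.7 z 7.9 z 0.1338 g 0.255
[[0.0031, 0.0055], [0.0018, 0.0057], [0.0022, 0.0056], [0.0026, 0.0054], [0.003, 0.0052]] rot [ 0.817  0.577 -0.006  0.002]
corrective rotvec [ 0.01  -0.008  0.   ]
jaw-phi deg -9.1
```

```bash
python3 -m jog '[[[0.0016,0.0058,0.0006],[0.005,-0.002,-0.015],10],[[0.0018,0.0058,0.0004],[0.005,-0.002,-0.02],10],[[0.002,0.0058,0.0004],[0.005,-0.002,-0.02],10]]' >/dev/null; python3 n.py 6
```

```text
clk 19.8 r 0.0814 turned 1.164 Tang 13.6 rad 4.6 z 5.0 z 0.1341 g 0.257
[[0.0036, 0.0053], [0.0022, 0.0056], [0.0026, 0.0054], [0.003, 0.0052], [0.0034, 0.005]] rot [ 0.836  0.549 -0.008  0.   ]
corrective rotvec [ 0.009 -0.012  0.   ]
jaw-phi deg -8.8
```

```bash
python3 -m jog '[[[0.0018,0.0056,0.0004],[0.004,-0.004,-0.02],10],[[0.002,0.0056,0.0004],[0.004,-0.004,-0.02],10],[[0.0022,0.0055,0.0004],[0.004,-0.004,-0.02],10]]' >/dev/null; python3 n.py 6
```

```text
clk 20.18 r 0.0817 turned 1.230 Tang 13.8 rad 3.7 z 4.7 z 0.1340 g 0.259
[[0.0042, 0.0049], [0.0025, 0.0054], [0.0029, 0.0052], [0.0033, 0.005], [0.0037, 0.0047]] rot [ 0.855  0.519 -0.008  0.002]
corrective rotvec [ 0.011 -0.012  0.   ]
jaw-phi deg -9.1
```

```bash
python3 -m jog '[[[0.0024,0.0055,0.0003],[0.005,-0.004,-0.02],10],[[0.0026,0.0054,0.0003],[0.005,-0.004,-0.02],10],[[0.0028,0.0053,0.0003],[0.005,-0.004,-0.02],10]]' >/dev/null; python3 n.py 6
```

```text
clk 20.55 r 0.0819 turned 1.308 Tang 13.8 rad 5.7 z 7.6 z 0.1338 g 0.259
[[0.0047, 0.0045], [0.0029, 0.0052], [0.0033, 0.005], [0.0037, 0.0047], [0.004, 0.0044]] rot [ 0.872  0.489 -0.009  0.001]
corrective rotvec [ 0.01  -0.015  0.   ]
jaw-phi deg -8.7
```

```bash
python3 -m jog '[[[0.0026,0.0052,0.0006],[0.005,-0.006,-0.02],10],[[0.0028,0.0051,0.0006],[0.005,-0.006,-0.02],10],[[0.003,0.005,0.0006],[0.005,-0.006,-0.02],10]]' >/dev/null; python3 n.py 6
```

```text
clk 20.93 r 0.0820 turned 1.383 Tang 13.0 rad 4.0 z 4.6 z 0.1340 g 0.256
[[0.0052, 0.0041], [0.0033, 0.005], [0.0037, 0.0047], [0.004, 0.0044], [0.0044, 0.0041]] rot [ 0.889  0.458 -0.007  0.001]
corrective rotvec [ 0.007 -0.011  0.   ]
jaw-phi deg -8.4
```

```bash
python3 -m jog '[[[0.003,0.0049,0.0004],[0.004,-0.005,-0.02],10],[[0.0032,0.0047,0.0004],[0.004,-0.005,-0.02],10],[[0.0034,0.0046,0.0004],[0.004,-0.005,-0.02],10]]' >/dev/null; python3 n.py 6
```

```text
clk 21.3 r 0.0823 turned 1.465 Tang 11.7 rad 6.0 z 8.7 z 0.1337 g 0.257
[[0.0057, 0.0035], [0.0037, 0.0047], [0.0041, 0.0044], [0.0044, 0.0041], [0.0047, 0.0038]] rot [ 0.904  0.427 -0.007  0.   ]
corrective rotvec [ 0.007 -0.012  0.   ]
jaw-phi deg -7.6
```

```bash
python3 -m jog '[[[0.0029,0.0044,0.0008],[0.004,-0.005,-0.025],10],[[0.0031,0.0042,0.0006],[0.004,-0.005,-0.025],10],[[0.0033,0.004,0.0006],[0.004,-0.005,-0.025],10]]' >/dev/null; python3 n.py 5; python3 tip.py side16
```

```text
clk 21.68 r 0.0824 turned 1.538 Tang 10.9 rad 4.0 z 5.5 z 0.1339 g 0.256
[[0.0054, 0.0022], [0.0033, 0.0038], [0.0035, 0.0035], [0.0037, 0.0033], [0.0039, 0.0031]] rot [ 0.921  0.389 -0.006 -0.   ]
corrective rotvec [ 0.005 -0.012  0.   ]
jaw-phi deg -8.2
lowest z [0.148  0.1482 0.1482 0.1482 0.1483 0.1483 0.1483 0.1483 0.1484 0.1484
 0.1484 0.1484]
21.725 [0.4594 0.0506 0.1339] [ 9.213e-01  3.889e-01 -6.200e-03 -1.000e-04] [-9.34 -4.5   4.5 ] 0.257
```

View pics/side16.png

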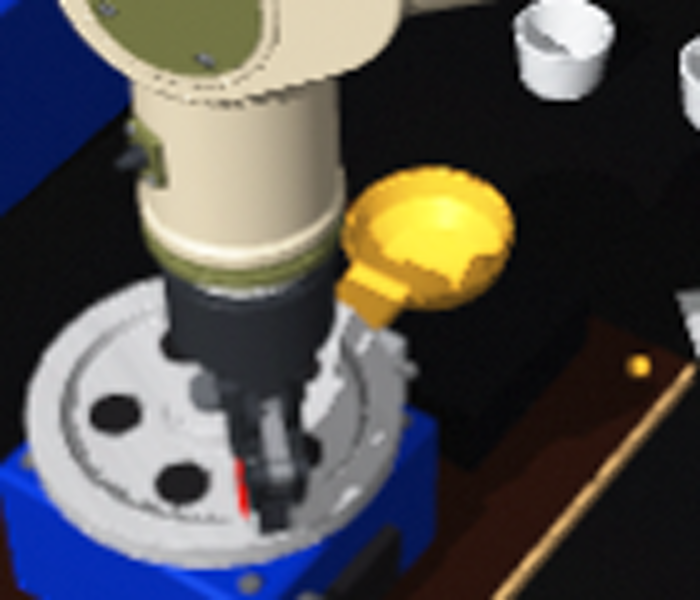

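```bash
python3 -m jog '[[[0.0032,0.0039,0.0004],[0.003,-0.006,-0.03],10],[[0.0033,0.0038,0.0004],[0.003,-0.006,-0.03],10],[[0.0034,0.0036,0.0004],[0.003,-0.006,-0.03],10]]' >/dev/null; python3 n.py 5
```

```text
clk 22.1 r 0.0827 turned 1.621 Tang 9.6 rad 3.8 z 6.3 z 0.1336 g 0.255
[[0.0058, 0.0016], [0.0036, 0.0035], [0.0038, 0.0032], [0.004, 0.003], [0.0042, 0.0027]] rot [ 0.939  0.344 -0.004  0.001]
corrective rotvec [ 0.004 -0.008  0.   ]
jaw-phi deg -9.1
```

```bash
python3 -m jog '[[[0.0034,0.0033,0.0006],[0.003,-0.004,-0.025],10],[[0.0035,0.0032,0.0005],[0.003,-0.004,-0.025],10],[[0.0036,0.0031,0.0005],[0.003,-0.004,-0.025],10]]' >/dev/null; python3 n.py 4
```

```text
clk 22.48 r 0.0829 turned 1.706 Tang 8.6 rad 4.5 z 5.4 z 0.1338 g 0.257
[[0.0053, 0.0003], [0.0031, 0.0026], [0.0032, 0.0024], [0.0033, 0.0023], [0.0034, 0.0021]] rot [ 0.952  0.305 -0.005 -0.001]
corrective rotvec [ 0.002 -0.01   0.   ]
jaw-phi deg -8.9
```

```bash
python3 -m jog '[[[0.0035,0.0028,0.0005],[0.002,-0.005,-0.03],10],[[0.0036,0.0027,0.0005],[0.002,-0.005,-0.03],10]]' >/dev/null; python3 n.py 4
```

```text
clk 22.73 r 0.0829 turned 1.764 Tang 7.8 rad 2.1 z 3.3 z 0.1339 g 0.253
[[0.0053, -0.0], [0.0032, 0.0024], [0.0033, 0.0022], [0.0034, 0.0021], [0.0035, 0.0019]] rot [ 0.961  0.275 -0.004 -0.001]
corrective rotvec [ 0.001 -0.008  0.   ]
jaw-phi deg -9.1
```

```bash
python3 -m jog '[[[0.0035,0.0024,0.0003],[0.002,-0.004,-0.03],10],[[0.0036,0.0023,0.0003],[0.002,-0.004,-0.03],10]]' >/dev/null; python3 n.py 4
```

```text
clk 22.98 r 0.0831 turned 1.826 Tang 6.0 rad 2.7 z 6.1 z 0.1338 g 0.255
[[0.0054, -0.0005], [0.0033, 0.0022], [0.0035, 0.002], [0.0036, 0.0018], [0.0036, 0.0017]] rot [ 0.97   0.245 -0.004 -0.001]
corrective rotvec [-0.    -0.008 -0.   ]
jaw-phi deg -9.2
```

```bash
python3 -m jog '[[[0.0032,0.0016,0.0003],[0.001,-0.004,-0.03],10],[[0.0033,0.0015,0.0003],[0.001,-0.004,-0.03],10]]' >/dev/null; python3 n.py 4
```

```text
clk 23.23 r 0.0831 turned 1.881 Tang 4.8 rad 4.4 z 4.1 z 0.1339 g 0.253
[[0.0054, -0.0008], [0.0035, 0.002], [0.0036, 0.0018], [0.0036, 0.0016], [0.0037, 0.0015]] rot [ 0.977  0.214 -0.003 -0.001]
corrective rotvec [-0.001 -0.006 -0.   ]
jaw-phi deg -9.6
```

```bash
python3 -m jog '[[[0.0032,0.0013,0.0003],[0.001,-0.003,-0.03],10],[[0.0032,0.0012,0.0002],[0.001,-0.003,-0.03],10]]' >/dev/null; python3 n.py 3
```

```text
clk 23.48 r 0.0832 turned 1.937 Tang 3.6 rad 3.8 z 3.1 z 0.1340 g 0.254
[[0.0045, -0.0016], [0.0027, 0.0014], [0.0027, 0.0013], [0.0027, 0.0012], [0.0028, 0.0011]] rot [ 0.983  0.184 -0.003 -0.002]
corrective rotvec [-0.003 -0.006 -0.   ]
jaw-phi deg -10.0
```

```bash
python3 -m jog '[[[0.0029,0.001,0.0002],[0,-0.003,-0.03],10],[[0.0029,0.0009,0.0002],[0,-0.003,-0.03],10]]' >/dev/null; python3 n.py 3
```

```text
clk 23.73 r 0.0832 turned 1.991 Tang 3.3 rad 4.0 z 1.2 z 0.1341 g 0.262
[[0.0044, -0.0019], [0.0027, 0.0013], [0.0028, 0.0012], [0.0028, 0.0011], [0.0028, 0.0009]] rot [ 0.988  0.154 -0.002 -0.002]
corrective rotvec [-0.003 -0.004 -0.   ]
jaw-phi deg -10.4
```

```bash
python3 -m jog '[[[0.0027,0.0006,0],[0,-0.003,-0.02],10],[[0.0027,0.0005,0],[0,-0.003,-0.02],10]]' >/dev/null; python3 n.py 3; cat log.txt | tail -30 | awk '{print $2,$3}' | paste -sd';'
```

```text
clk 23.98 r 0.0832 turned 2.054 Tang 1.2 rad 3.7 z 2.3 z 0.1341 g 0.252
[[0.0043, -0.0021], [0.0028, 0.0011], [0.0028, 0.001], [0.0029, 0.0009], [0.0029, 0.0008]] rot [ 0.991  0.133  0.001 -0.002]
corrective rotvec [-0.004  0.001  0.   ]
jaw-phi deg -9.2
0.286 -0.3;0.304 0.3;-0.000 0.4;0.188 0.8;0.301 0.6;0.409 0.7;0.512 4.6;0.543 9.7;0.589 10.4;0.646 10.6;0.736 11.6;0.812 12.3;0.876 13.0;0.951 12.9;1.024 13.7;1.093 13.9;1.164 13.6;1.230 13.8;1.308 13.8;1.383 13.0;1.465 11.7;1.538 10.9;1.621 9.6;1.706 8.6;1.764 7.8;1.826 6.0;1.881 4.8;1.937 3.6;1.991 3.3;2.054 1.2
```

The force peaked at 13.9 N and has fallen to about 9% of that, so the cam is just past its top. I hold and then open.

```bash
python3 -m jog '[[[0,0,0],[0,0,0],10],[[0,0,0],[0,0,0],10]]'; python3 n.py 3; python3 -m jog '[[[0,0,0],[0,0,0],30],[[0,0,0],[0,0,0],40],[[0,0,0],[0,0,0],50],[[0,0,0],[0,0,0],55]]' 30; python3 n.py 3; python3 tip.py side17
```

```text
clock: 24.22
position: [0.4918, 0.0779, 0.1341]
ee_rot: [0.991, 0.133, 0.001, -0.002]
ft_force: [-1.8, 1.6, 0.7]
grip_width: 0.254
clk 24.23 r 0.0833 turned 2.058 Tang 1.0 rad 2.2 z 0.7 z 0.1341 g 0.254
[[0.0043, -0.0023], [0.0028, 0.0011], [0.0028, 0.001], [0.0029, 0.0009], [0.0029, 0.0008]] rot [ 0.991  0.133  0.001 -0.002]
corrective rotvec [-0.004  0.001  0.   ]
jaw-phi deg -9.0
clock: 24.72
position: [0.4928, 0.0764, 0.1343]
ee_rot: [0.991, 0.133, 0.002, -0.001]
ft_force: [0.1, -0.7, -0.4]
grip_width: 0.552
clk 24.73 r 0.0815 turned 2.062 Tang 0.2 rad -0.7 z -0.4 z 0.1343 g 0.552
[[0.0036, -0.0006], [0.0028, 0.0011], [0.0028, 0.001], [0.0029, 0.0008], [0.0029, 0.0007]] rot [ 0.991  0.133  0.002 -0.001]
corrective rotvec [-0.003  0.003  0.   ]
jaw-phi deg -8.8
lowest z [0.148  0.1481 0.1482 0.1483 0.1483 0.1483 0.1483 0.1487 0.1487 0.1488
 0.1488 0.1489]
24.775 [0.4928 0.0764 0.1343] [ 0.9912  0.1326  0.0017 -0.0012] [ 0.3   0.39 -0.09] 0.552
```

View pics/side17.png

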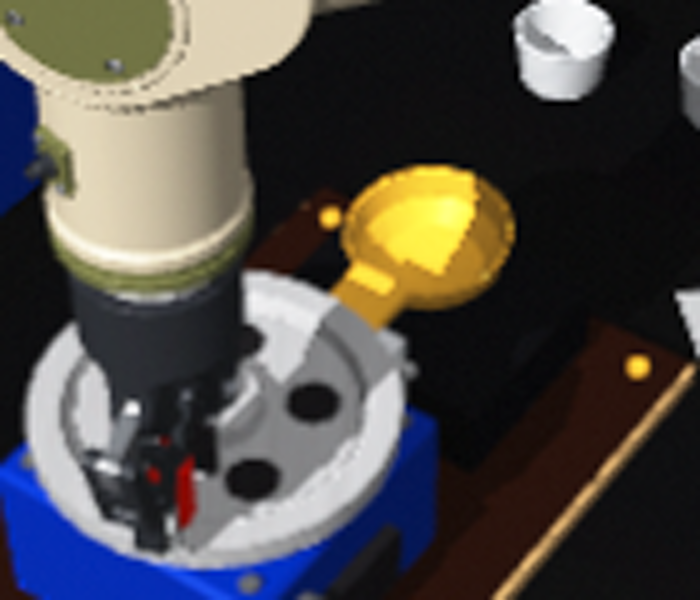

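The wheel held its place and the fingers straddle the knob at about (286,247). I rise straight up.

```bash
python3 -m jog '[[[0,0,0.01],[0,0,0],60],[[0,0,0.02],[0,0,0],60],[[0,0,0.03],[0,0,0],60],[[0,0,0.03],[0,0,0],60],[[0,0,0.03],[0,0,0],60]]'; python3 tip.py side18;python3 y.py
```

```text
clock: 25.4
position: [0.4915, 0.0765, 0.2588]
ee_rot: [0.991, 0.133, 0.001, -0.001]
ft_force: [0.8, -0.6, 0.2]
grip_width: 0.604
lowest z [0.148  0.1481 0.1482 0.1484 0.1485 0.1485 0.1485 0.1486 0.1487 0.1487
 0.1491 0.1493]
25.45 [0.4931 0.0769 0.263 ] [ 0.9911  0.1331  0.0032 -0.0012] [ 1.36 -0.07  4.77] 0.601
jaw deg -74.7 q [ 0.41  0.07 -0.67  1.68  0.04  1.4  -1.58] corr [-0.003  0.006  0.   ]
25.45 [0.4931 0.0769 0.263 ] [ 0.9911  0.1331  0.0032 -0.0012] [ 1.36 -0.07  4.77] 0.601
```

View pics/side18.png

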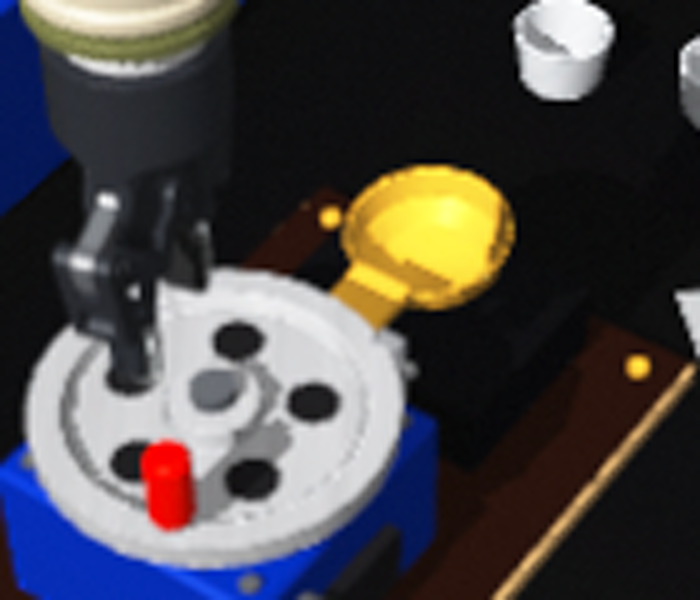

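```bash
python3 - <<'E'
from h import *
p,d=cams.camera("side")
from scipy.optimize import minimize_scalar
C=np.array([.526,.002])
for nm,q,box in(("start",np.load("side0p.npy"),(305,200,340,232)),("now",p,(270,225,305,265))):
    k=blob(q,"red",box)
    for CC in (C,np.array([.5235,.0035])):
        f=lambda a:np.sum((proj("side",[*(CC+.08*np.array([np.cos(a),np.sin(a)])),.168])[0]-k[0])**2)
        g=min(np.linspace(-np.pi,np.pi,721),key=f);r=minimize_scalar(f,bounds=(g-.02,g+.02),method="bounded");print(nm,k[:2],np.degrees(r.x),r.fun**.5)
y=blob(p,"y",(240,270,265,295));print(y)
E
```

```text
start ((np.float64(322.8235294117647), np.float64(215.76470588235293)), 136) -127.17298167595732 0.31409352224655473
start ((np.float64(322.8235294117647), np.float64(215.76470588235293)), 136) -125.07363117433505 0.21477972742849843
now ((np.float64(283.10828025477707), np.float64(246.36305732484075)), 157) 111.12086349730123 0.9636284594666953
now ((np.float64(283.10828025477707), np.float64(246.36305732484075)), 157) 110.03702518732612 1.7150402744921143
((np.float64(250.9375), np.float64(282.84375)), 64, (np.int64(247), np.int64(255), np.int64(279), np.int64(287)))
```

The ball hasn't moved. By the picture the wheel has turned about 2.1 rad. Next is the lever: I move to its robot side with closed fingers.

```bash
python3 -m jog '[[[-0.006,0.026,0],[0,0,0],0],[[-0.006,0.026,0],[0,0,0],0],[[-0.006,0.026,0],[0,0,0],0],[[-0.006,0.024,0],[0,0,0],0],[[0,0,0],[0,0,-0.18],0]]'; python3 - <<'E'
from h import *
print("gauge",atz("top",[(257,192)],.028))
p,d=cams.camera("side");t=sensors.get_obs()["position"]
c0=proj("side",[t[0],t[1],t[2]])[0].astype(int);print(c0)
uu,vv=np.meshgrid(np.arange(c0[0]-45,c0[0]+45),np.arange(c0[1]-70,c0[1]+30));px=np.c_[uu.ravel(),vv.ravel()]
c,dd=ray("side",px);X=c+dd*d[px[:,1],px[:,0]][:,None]
s=(np.hypot(*(X[:,:2]-t[:2]).T)<.06)&(X[:,2]>.2)
o=np.argsort(X[s][:,2])[:12];print(X[s][o].round(4))
cv2.imwrite("pics/side19.png",cv2.resize(p[150:330,190:370,::-1],None,fx=3.3,fy=3.3,interpolation=2));obs()
E
```

```text
clock: 26.12
position: [0.4676, 0.1818, 0.2617]
ee_rot: [0.999, 0.041, 0.004, -0.001]
ft_force: [0.7, -0.9, 0.1]
grip_width: 0.001
gauge [[0.61870265 0.14089845 0.028     ]]
[260 255]
[[0.4557 0.185  0.2832]
 [0.4583 0.1882 0.2847]
 [0.4541 0.1834 0.2859]
 [0.4573 0.1728 0.2861]
 [0.4553 0.1882 0.2867]
 [0.4587 0.1873 0.2867]
 [0.4587 0.1905 0.2868]
 [0.4552 0.1753 0.2868]
 [0.4565 0.1866 0.2876]
 [0.4547 0.1791 0.2876]
 [0.4546 0.1824 0.2878]
 [0.4545 0.1858 0.288 ]]
26.175 [0.468  0.1808 0.2616] [ 9.994e-01  3.510e-02  3.600e-03 -6.000e-04] [ 0.13 -0.31 -0.18] -0.0
```

View pics/side19.png

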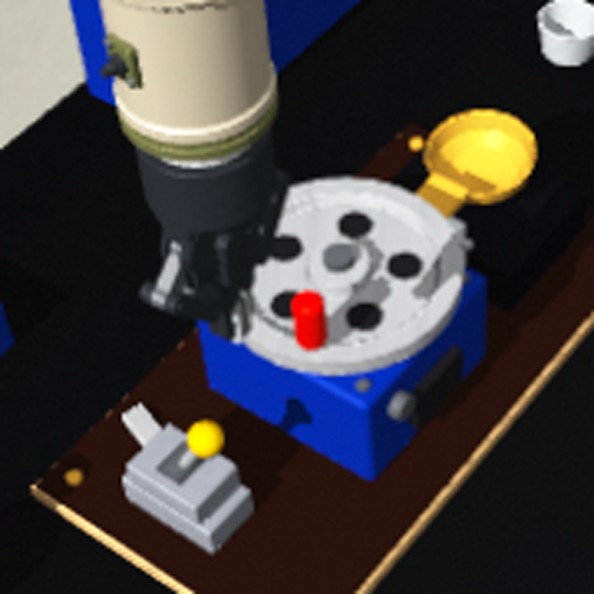

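```bash
python3 -m jog '[[[0,0,-0.04],[0,0,0],0],[[0,0,-0.04],[0,0,0],0],[[0,0,-0.04],[0,0,0],0],[[0,0,-0.03],[0,0,0],0],[[0,0,-0.004],[0,0,0],0]]'; python3 - <<'E'
from h import *
p,d=cams.camera("side");cv2.imwrite("pics/side20.png",cv2.resize(p[150:330,190:370,::-1],None,fx=3.3,fy=3.3,interpolation=2));obs()
E
```

```text
clock: 26.8
position: [0.4681, 0.1794, 0.1041]
ee_rot: [0.999, 0.041, 0.005, -0.0]
ft_force: [0.2, -0.2, -0.0]
grip_width: -0.0
26.85 [0.4686 0.1796 0.1048] [ 9.992e-01  4.060e-02  5.200e-03 -5.000e-04] [-0.91 -0.94 -0.71] 0.003
```

View pics/side20.png

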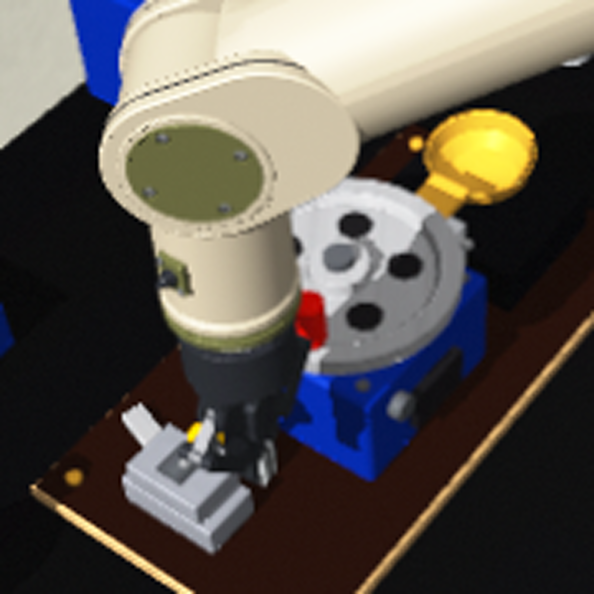

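The fingers are down on the robot side of the ball, which is at (249,281). I push along +x.

```bash
python3 -m jog '[[[0,0.001,-0.008],[0,0,0],0],[[0.012,0,0],[0,0,0],0],[[0.012,0,0],[0,0,0],0],[[0.012,0,0],[0,0,0],0],[[0.012,0,0],[0,0,0],0]]';python3 -m jog '[[[0.012,0,0],[0,0,0],0],[[0.012,0,0],[0,0,0],0],[[0.01,0,0],[0,0,0],0]]'; python3 - <<'E'
from h import *
p,d=cams.camera("side");cv2.imwrite("pics/side21.png",cv2.resize(p[150:330,190:370,::-1],None,fx=3.3,fy=3.3,interpolation=2));obs()
E
```

```text
clock: 27.48
position: [0.5219, 0.181, 0.1001]
ee_rot: [0.999, 0.041, 0.008, -0.001]
ft_force: [-0.3, -0.1, 1.4]
grip_width: 0.0
clock: 27.85
position: [0.5585, 0.1808, 0.0996]
ee_rot: [0.999, 0.041, 0.007, -0.001]
ft_force: [-1.8, 1.0, -1.6]
grip_width: 0.001
27.9 [0.5588 0.1808 0.0995] [ 9.992e-01  4.050e-02  6.800e-03 -9.000e-04] [-2.74 -1.34  1.94] -0.001
```

View pics/side21.png

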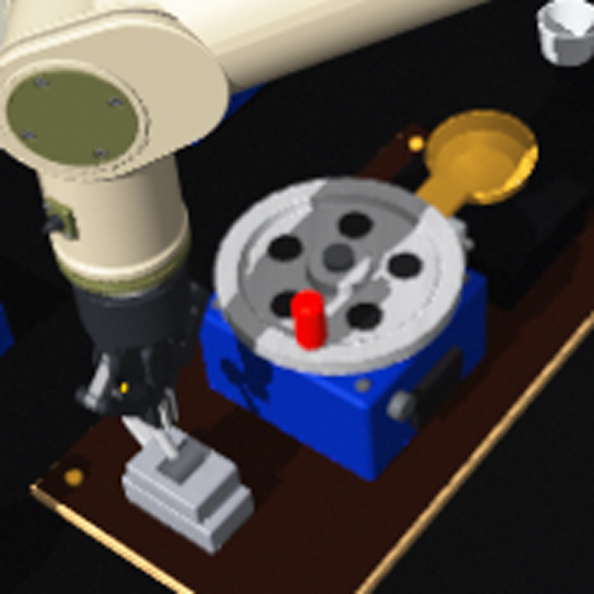

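Lever over (force −2.7 N so far). I push gently until it meets the stop.

```bash
python3 -m jog '[[[0.006,0,0],[0,0,0],0],[[0.005,0,0],[0,0,0],0]]';python3 -m jog '[[[0.004,0,0],[0,0,0],0],[[0.004,0,0],[0,0,0],0]]'
```

```text
clock: 28.15
position: [0.5592, 0.1807, 0.0978]
ee_rot: [0.999, 0.042, -0.004, 0.002]
ft_force: [-30.3, -7.3, 20.7]
grip_width: -0.003
clock: 28.4
position: [0.5584, 0.1804, 0.0974]
ee_rot: [0.999, 0.044, -0.013, 0.005]
ft_force: [-22.5, -5.8, 15.8]
grip_width: -0.002
```

Firm stop reached. I back off and rise.

```bash
python3 -m jog '[[[-0.01,0,0],[0,0,0],0],[[-0.015,0,0],[0,0,0],0],[[-0.015,0,0.02],[0,0,0],0],[[0,0,0.05],[0,0,0],0],[[0,0,0.05],[0,0,0],0]]';python3 -m jog '[[[0,0,0.05],[0,0,0],0],[[-0.03,0.03,0.03],[0,0,0],0],[[-0.03,0.03,0],[0,0,0],0],[[0,0,0],[0,0,0],0]]'; python3 - <<'E'
from h import *
for n in("side","top"):
    p,d=cams.camera(n);cv2.imwrite(f"pics/{n}22.png",p[:,:,::-1])
    if n=="side":
        k=blob(p,"red",(270,225,305,265));print(k)
        try:
            y=blob(p,"y",(215,245,275,295));print(y,proj("side",[[.5825,.180,.1284],[.575,.18,.131]]))
        except Exception as e: print(e)
obs()
E
```

```text
clock: 29.02
position: [0.5133, 0.1799, 0.2171]
ee_rot: [0.999, 0.044, -0.015, 0.006]
ft_force: [0.9, 0.7, 0.4]
grip_width: 0.003
clock: 29.52
position: [0.4513, 0.2426, 0.3043]
ee_rot: [0.999, 0.044, -0.009, 0.005]
ft_force: [0.4, 0.4, 0.7]
grip_width: 0.0
((np.float64(283.10828025477707), np.float64(246.36305732484075)), 157, (np.int64(278), np.int64(288), np.int64(238), np.int64(255)))
((np.float64(229.72881355932202), np.float64(269.728813559322)), 59, (np.int64(226), np.int64(233), np.int64(266), np.int64(274))) [[229.76778037 269.98172342]
 [231.9497017  270.71720038]]
29.625 [0.4535 0.2398 0.3037] [ 0.9991  0.0418 -0.0099  0.0052] [-0.18 -0.83 -0.16] -0.002
```

View pics/side22.png

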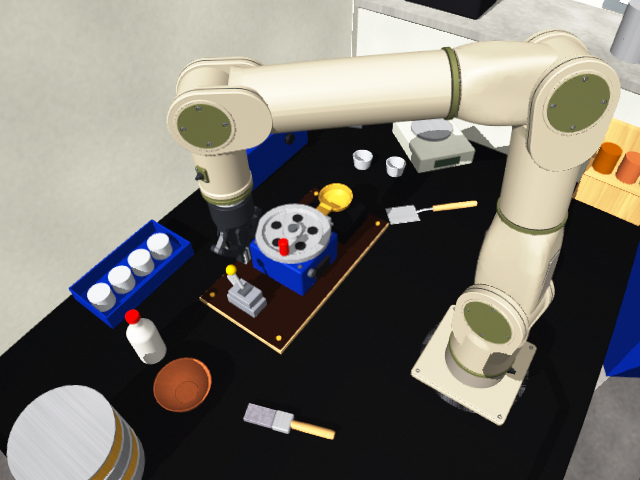

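View pics/top22.png

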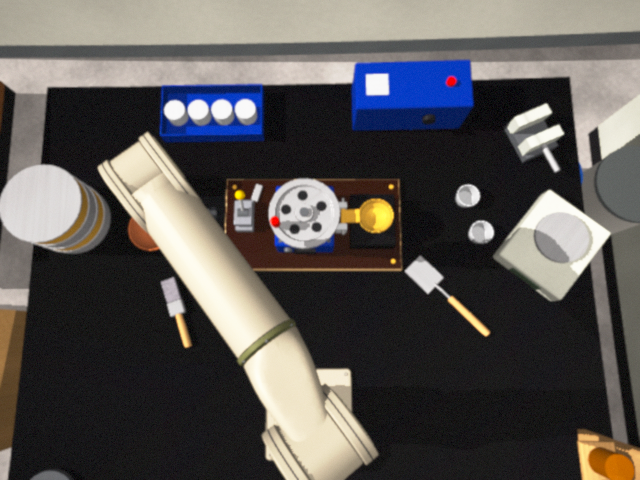

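The ball at (230,270) is where the full-over position projects, and the knob at (283,246) hasn't moved since release. The bystanders look unchanged. One last check of the turn angle using the top camera.

```bash
python3 - <<'E'
from h import *
p=cv2.imread("pics/top22.png")[:,:,::-1].copy()
k=blob(p,"red",(265,210,286,232));s=cv2.imread("pics/side22.png")[:,:,::-1].copy();ks=blob(s,"red",(270,225,305,265))
a=tri({"top":k[0],"side":ks[0]});b=np.array([.47583,-.06006,.171]);print(a)
for C in ([.526,.002],[.5245,.003]):
    t=lambda v:np.arctan2(v[1]-C[1],v[0]-C[0]);print((t(b)-t(a))%(2*np.pi),np.hypot(*(a[:2]-C)),np.hypot(*(b[:2]-C)))
E
```

```text
[0.49667682 0.07585027 0.17093889]
2.0837723295552255 0.07945886718609482 0.0798027098537387
2.1194558494005484 0.07798263579122722 0.07965759536917995
```

```bash
python3 -c "
from workcell import manip;print(manip.hand_in())"
```

```text
the job is handed in; nothing more can be done
None
```

The wheel is parked just past the cam's top, the lock lever is fully over, and the job is handed in; hand-in gives no verdict.

**Wheel:** Turning it by the knob, I felt the push peak at about 13.9 N and fall to about 1 N (9%), then held and let go. The knob stayed at the same pixel from release to the end. The picture puts its travel at about 2.1 rad. By force the cam is about 0.1 rad past its top, but by angle from pick-up only 0.03–0.07 rad past; both are inside the window.

**Lever:** I pushed it to its stop; the wrist force read about 38 N while it was pressed there. The ball then sat within half a pixel of its full-over position.

**Bystanders:** They looked unmoved in the last pictures. The dish was partly hidden in the top view but visible in the side view. The robot was clear of everything at hand-in.

**What went wrong or disagreed:**
- **Slipped first grip:** My first grip held only the top edge of the knob and slipped during the climb. I eased the wheel back under control, re-gripped lower and did the full turn again. I did not measure the wheel's speed during the slip or the release that followed.
- **Fingertip height:** The fingertips appeared about 20 mm above the reported TCP height, where the description puts them 19 mm below it. I set the grip height from the depth picture instead.

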